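# Open the locked-up centrifuge and hold its lid

## Task

The benchtop centrifuge has lost power and its lid stay is worn out, so open the lid and keep hold of it for me while I get the tubes out. Before touching the release pin, tug the lid up by the tab at its front to learn whether it is caught; if it is, take the emergency-release pin from the tool block, push it straight down into the release hole in the front deck until its collar sits on the deck, and leave it standing there. Then raise the lid by its tab to at least 60 degrees from shut and finish while still holding it up with the gripper, with the pin either standing in the hole or never taken from its block, and everything else on the bench left where it was.

Things in the scene. Friction and masses are not known exactly. Their poses are not given: they have to be found in the camera images.
- centrifuge: (All sizes in mm.) Fixed off-white benchtop centrifuge, 265 deep (own x, front to back), 226 wide, 130 high. Origin on the bench under its middle plane, 140 behind its front face; x to its back, y to its left, z up. Its front 62 is a flat deck 90 high. The lid lock under the deck is out of sight, caught or already free (only a pull on the lid tells); it has no spring and stays as left.
- lid (a joint): lid hinge, rad: 0 shut, grows as it opens, stop at 1.35 (77 degrees). The lid weighs about 0.4 kg (under 3 N at the tab) and falls shut from any angle unless held. If caught it lifts only 0.02 to 0.03 rad (4 to 6 mm at the tab), then stops dead; if free it lifts on easily
- hinge (a point): fixed point on the lid's hinge axis, on the middle plane, 100 behind the centrifuge's origin, 108 above the bench. The axis runs along the centrifuge's y; the lid's front edge swings up and back. The lid is a grey slab 173 by 200 wide by 24, its front edge 175 in front of this axis, its top 129 above the bench when shut
- tab (a point): grip point inside the lid's tab, moves with the lid, axes of the lid. Dark block at the middle of the lid's front edge, 36 wide (own y), 14 thick, sticking out 45 and sloping up 25 degrees to its end. The point is 28 out, 200 in front of and 23 above the hinge axis (131 above the bench, lid shut). Pinch it by its two sides (along own y); it can turn between the fingers as the lid swings
- release_hole (a point): centre of the mouth of the release hole in the top of the front deck (90 above the bench): a grey funnel 17 wide narrowing to 9 within 4, straight down through the 8 thick deck. 112 in front of the centrifuge's origin, 80 to its right (-y), 37 in front of the lid's edge. Below it the lock's arm resists with about 4 N over the pin's last 20 and is freed when the pin is home
- release_pin: loose emergency-release pin, 88 tall, 45 g, upright in one of the tool block's holes. Origin at its lower tip, z up along it. Steel rod 6 thick with tapered tip, 40 long; then a round collar 22 wide, 4 thick; then (44 to 88 above the tip) a dark straight square grip, 16 by 16 along own x and y. The only tool there with a square grip
- pin_tip (a point): the lower tip of the release pin (same point as its origin)
- tool_block: fixed grey block, 46 (own x) by 165 (own y) by 46 high, origin under its middle. Three holes, 7.5 wide and 43 deep, 55 apart along own y, the middle one over the origin; in each stands a tool, its collar on the block's top, its tip 6 above the bench. Which stands where varies
- screwdriver: bystander: screwdriver in the tool block, fat round pear-shaped dark handle 30 wide, 102 tall; origin at its tip
- rotor_key: bystander: steel T-shaped rotor key in the tool block, cross bar 64 long and 9 thick along own x, 71 tall; origin at its tip
- tube_rack: bystander: loose rack of capped sample tubes, 200 (own x) by 90 by 88 high; origin under its middle
- tip_box: bystander: loose grey pipette-tip box, 87 by 122 (own y) by 64 high; origin under its middle
- timer: bystander: loose white lab timer lying flat, 75 by 85 (own y) by 25 high; origin under its middle
- beaker: bystander: loose glass beaker, 72 wide, 90 high; origin under its middle
- reagent_bottle: bystander: loose amber bottle, 60 wide, 130 high; origin under its middle
- buffer_jar: bystander: loose white jar with a black lid, 68 wide, 85 high; origin under its middle
There are look-alikes about, which are no part of the job. Leave any orange look-alike of the release_pin alone.

How it is judged (in metres and radians):
On the way, in this order (a step that is already met when the one before it is completed fails the run):
1. the lid is tugged up by the gripper while the release pin is still untouched in its block (value of joint lid above 0.01 rad and contact force between the fingers and lid above 0.5 N and distance of release_pin from where it was at the start of the episode below 0.01 m), for 0.05 s.
2. the lid is free and lifted well open (value of joint lid above 0.7 rad), for 0.1 s.
At the end, for the whole second after the job is handed in: the fingers alone hold the lid still, at least 56 degrees (0.98 rad) open; the pin, let go, stands upright in the release hole (tip within 8 mm of its axis, collar within 5 mm of the deck) or was never moved from the block (10 mm) (value of joint lid above 0.98 rad and contact force between the fingers and lid above 0.5 N and velocity of joint lid between -0.1 and 0.1 rad/s and contact force between release_pin and lid below 0.1 N and contact force between the fingers and release_pin below 0.1 N and ((horizontal distance between pin_tip and release_hole below 0.008 m and z of pin_tip in the frame of release_hole below -0.035 m and angle between release_pin's own z axis and vertical below 0.2 rad) or distance of release_pin from where it was at the start of the episode below 0.01 m)); the arm keeps its last pose, push and grip.
It fails at once if a bystander on the bench is moved more than 30 mm (distance of any of tube_rack, tip_box, timer, beaker, reagent_bottle, buffer_jar from where it was at the start of the episode above 0.03 m).
It fails at once if another tool is taken from the tool block (distance of any of screwdriver, rotor_key from where it was at the start of the episode above 0.02 m).
It also fails if it takes over 64 s, if anything falls off the work surface, if the arm or the gripper's body presses on something with over 40 N, if the wrist force passes 120 N, or if a joint passes its speed limit or range.

## Robot

A 6-joint arm with a two-finger parallel gripper is mounted at the origin on the work surface. World frame = base frame: x ahead of the robot, y to its left, z up, the work surface at z = 0. Lengths are in mm, angles in rad, forces in N, time in s.
With the tool pointing down it reaches from about 350 to 975 mm from the base axis. Payload 7.1 kg.
Tool frame: the origin (TCP) lies on the centre line of the jaws, within the pads' length; the fingertips stand 25 mm ahead of it and the grasp point (between the pads) lies 6 mm ahead of it (ctrl.nose_length is the distance from the TCP to the fingertips, in mm); x points along the fingers, y is the direction in which the jaws open and shut, and the axes are right-handed (so a half turn about x gives the same grasp; the last joint's range is limited). The gripper opens to 88 mm and grips with 3 to 60 N. Pads are 20 mm wide; open, the fingers measure 115 mm over their backs; the gripper's body (75 mm by 178 mm) begins 61 mm behind the grasp point.
Start: joints at [-1.282, 0.423, 1.63, -0, 1.089, -0.019], TCP at [189.369, -595.604, 211.275] pointing down, gripper open.
Joint ranges: [-3, 3], [-0.9, 2.11], [0.09, 2.58], [-1.31, 4.45], [0.11, 2.69], [-2.54, 2.54]. Speed limits (rad/s): [2.39, 2.39, 3.01, 3.14, 3.14, 3.14].

## Interface

Orientations are given as a rotation vector (axis times angle).
In Python, from workcell import ctrl gives the robot as it stands.
- The arm moves only by the tool arm_command, never from a script. Its argument "deltas" is a list of rows, each a list of 4 numbers: the shift along the tool's x, y, z in m, then the turn about the tool's x in rad. In form: [[tx, ty, tz, yaw], ...]. A call has 1 to 10 rows; each row shifts and turns the pose as measured when the row begins, along the tool's axes as they then stand; what a row does not reach is not made up. A row lasts 1/10 s, in which the tool goes at most 50 mm and 8.59 degrees, less where a joint would pass 70% of its speed; a pose out of reach is approached as far as the arm can. A call is refused whole if a number of a shift passes 0.05 or a number of a turn 0.15, either way. A call with a gripper value outside its range is refused whole. "hand" is the finger opening in m, from 0 to 0.0878, set as the call begins (left out, the last holds). The fingers move at their own pace and stop on an object; the grip force is fixed at half the most. Time passes only in rows, so rows that do not move let the fingers close. It gives the time, the measured TCP pose, the force and the opening at its end, in the units of the state.
- ctrl.get_obs(): the state, without advancing time (a new reading comes with each control period).
- ctrl.get_image(name): name is "side" or "top" or "wrist"; returns the picture (480x640x3 uint8, red, green, blue); there is no depth.
- ctrl.get_calibration(name): a dict with "fx", "fy", "cx", "cy" (pixels), "R" (3x3) and "t" (3): a world point X has camera coordinates R X + t. Camera axes: x right, y down, z forward; pixel columns grow to the right and rows downward; lengths in mm; the calibration is good to about 2 mm. A picture is of the moment at which its call begins: read the wrist's pose just before it. get_calibration takes no time and is no camera call; for the wrist camera it gives the pose at the moment of the call.
- ctrl.close_job(): hands the job in, once; it reports no verdict.
The state is a dict: "t": time; "qpos": joint angles; "qvel": joint speeds; "joint_torque": joint torques, N m; "ee_pos": TCP position; "orientation": TCP orientation; "ft_force": force on the tool from outside, world axes, zero at the start; "moment": the same for the moment, N m; "width": finger opening in mm.
Only numpy, scipy, OpenCV 4.12 (cv2) and the standard library are available. Lean on these libraries where they do the work, as an engineer would, in place of code of your own. Each camera call takes 0.05 s, during which the arm holds its last target.

## Working session

There is one attempt and no reset: what is moved stays moved. The work goes in short steps, Python scripts to look and compute and a tool call to move; the robot and the scene stay as the last step left them, time stands still between calls to the robot, and variables do not carry over. Pictures are saved under pics/ and viewed, and the job is handed in when it is done.

Besides the shell and the picture viewer there is one more tool, called after "Emit:" as name(argument=value, ...) on one line, values as JSON. arm_command: Moves the arm, as the interface text tells. Its arguments: {"type":"object","properties":{"deltas":{"type":"array","items":{"type":"array","items":{"type":"number"}}},"hand":{"type":"number"}},"required":["deltas"]}

```bash
mkdir -p pics; ls
python3 - <<'E'
from workcell import ctrl
import cv2
o=ctrl.get_obs()
for k,v in o.items(): print(k,v)
print(ctrl.nose_length)
for n in ["side","top","wrist"]:
    c=ctrl.get_calibration(n); print(n,c)
    im=ctrl.get_image(n); cv2.imwrite(f"pics/{n}0.png",im[:,:,::-1])
E
```

```text
pics
t 0.0
qpos [-1.28200293e+00  4.23855899e-01  1.63071487e+00  5.13267404e-06
  1.08855714e+00 -1.89973624e-02]
qvel [-6.50314825e-04 -9.47393122e-04  1.17991556e-03 -1.42326348e-03
  9.90100284e-05  1.26947759e-03]
joint_torque [-3.29697315e-03 -5.44628263e+01 -2.73670721e+01  6.41211821e-02
  2.28394341e-02 -1.02814922e-04]
ee_pos [ 189.20843325 -595.0632567   210.4825258 ]
orientation [ 2.05595316  0.3205369  -2.05637341]
ft_force [ 1.00214793 -1.5341741   0.35277242]
moment [ 0.00414706 -0.04012324  0.01530872]
width 87.84649434893248
25.0
side {'fx': 482.61413086482776, 'fy': 482.61413086482776, 'cx': 317.46341743753516, 'cy': 241.5935460058667, 'R': array([[-0.85796966, -0.51357136, -0.01151223],
       [-0.31660054,  0.5462938 , -0.77545289],
       [ 0.40453945, -0.66167027, -0.63130047]]), 't': array([448.39129643, 254.29370724, 909.34244038])}
top {'fx': 571.901824726304, 'fy': 571.901824726304, 'cx': 314.1412120709602, 'cy': 245.71860988730356, 'R': array([[-0.01238898, -0.99975459, -0.01836484],
       [-0.99223894,  0.01456428, -0.12348997],
       [ 0.12372714,  0.01669239, -0.99217587]]), 't': array([  18.15061637,  518.36407077, 1512.15091892])}
wrist {'fx': 402.30803526804664, 'fy': 402.30803526804664, 'cx': 322.21228074756687, 'cy': 241.84023310105403, 'R': array([[ 3.03129098e-01, -9.52949199e-01, -7.57607315e-04],
       [-9.14273890e-01, -2.91050654e-01,  2.81767228e-01],
       [-2.68730357e-01, -8.47191851e-02, -9.59482493e-01]]), 't': array([-624.58584132,  -33.9080346 ,  391.89034631])}
```

View pics/side0.png

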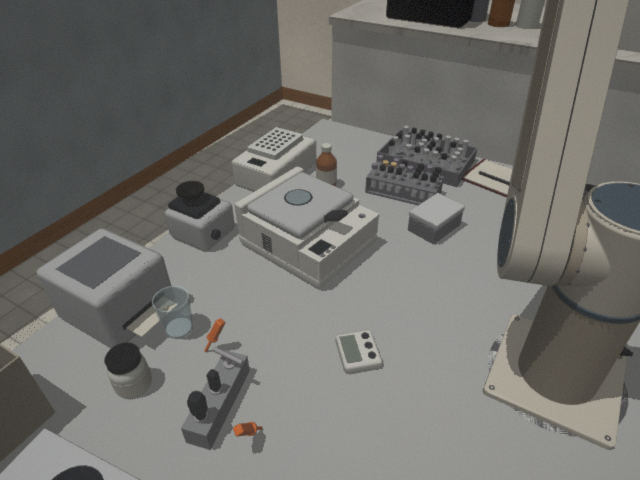

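View pics/top0.png

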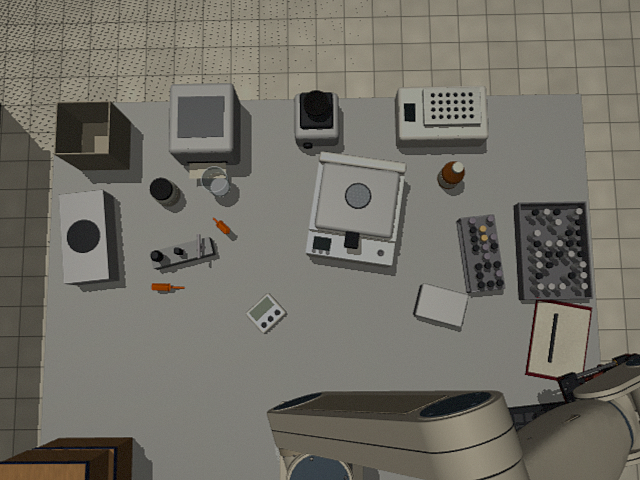

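View pics/wrist0.png

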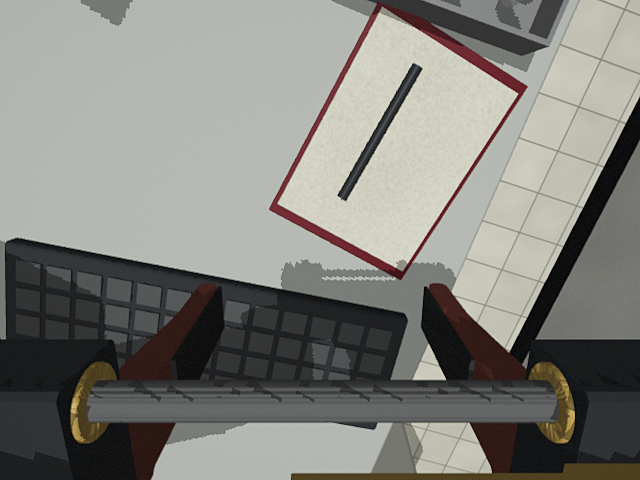

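```bash
cat > h.py <<'E'
from workcell import ctrl
import cv2, numpy as np
from scipy.spatial.transform import Rotation as Rn
def proj(c,X):
    X=np.atleast_2d(X); p=X@c['R'].T+c['t']
    return np.c_[c['fx']*p[:,0]/p[:,2]+c['cx'], c['fy']*p[:,1]/p[:,2]+c['cy']]
def ray(c,u,v,z):
    d=c['R'].T@np.array([(u-c['cx'])/c['fx'],(v-c['cy'])/c['fy'],1.]); o=-c['R'].T@c['t']
    return o+d*(z-o[2])/d[2]
def crop(im,x0,y0,w,h,k,name):
    cv2.imwrite('pics/'+name,cv2.resize(im[y0:y0+h,x0:x0+w],None,fx=k,fy=k,interpolation=cv2.INTER_CUBIC))
E
python3 - <<'E'
from h import *
t=cv2.imread('pics/top0.png'); s=cv2.imread('pics/side0.png')
crop(t,140,210,100,90,6,'t_tools.png'); crop(t,290,140,130,140,4,'t_cent.png')
crop(s,170,310,110,140,4,'s_tools.png'); crop(s,230,160,160,130,5,'s_cent.png')
E
```

```text
(no output)
```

View pics/t_tools.png

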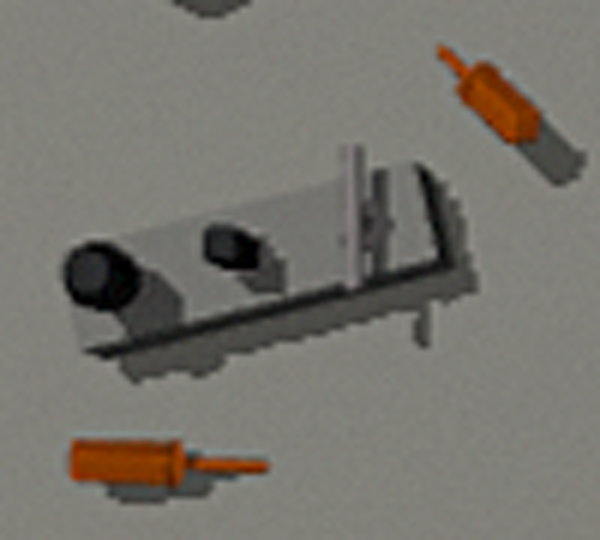

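View pics/t_cent.png

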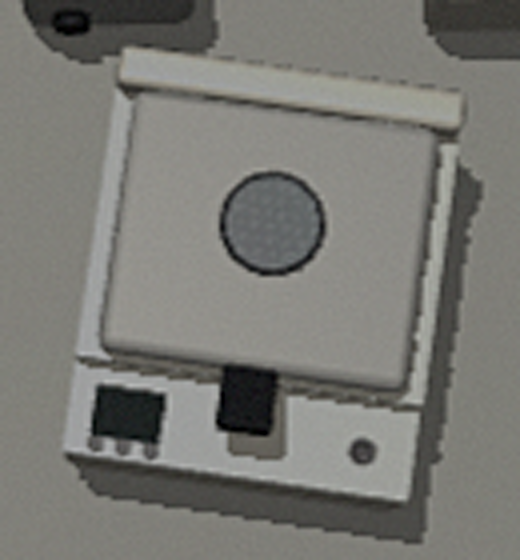

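View pics/s_tools.png

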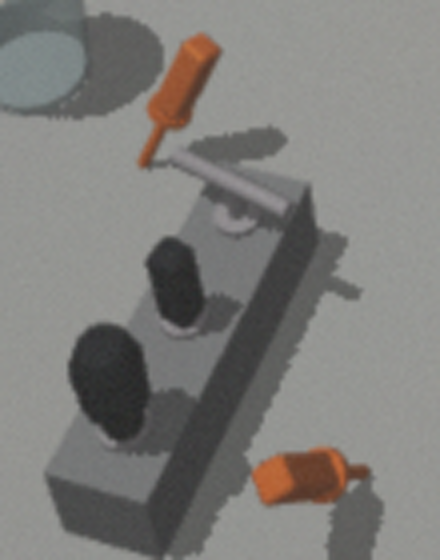

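View pics/s_cent.png

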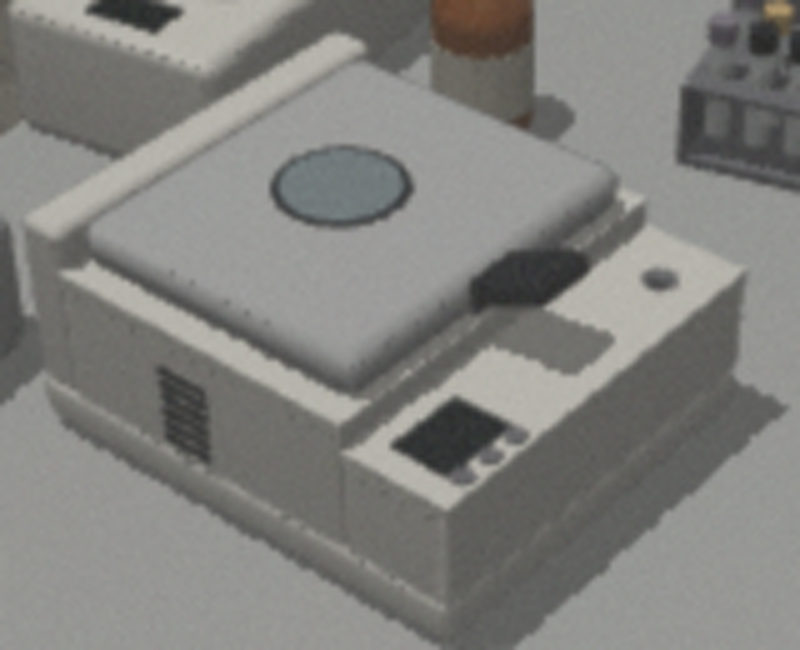

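```bash
cat > fit1.py <<'E'
from h import *
from scipy.optimize import least_squares
ct=ctrl.get_calibration('top'); cs=ctrl.get_calibration('side')
T=lambda x,y,k,a,b:(x/k+a-0.5+0.5/k,y/k+b-0.5+0.5/k)
def fit(obs,x0):
    def f(p):
        c,s=np.cos(p[2]),np.sin(p[2]); r=[]
        for cam,L,uv in obs:
            X=[p[0]+c*L[0]-s*L[1],p[1]+s*L[0]+c*L[1],L[2]]
            r+=list(proj(cam,X)[0]-uv)
        return np.array(r)
    q=least_squares(f,x0,loss='soft_l1'); print(q.x,np.degrees(q.x[2])); print(f(q.x).reshape(-1,2).round(1).tolist()); return q.x
a=lambda x,y:T(x,y,4,290,140)
b=lambda x,y:T(x,y,5,230,160)
obs=[(ct,(-140,113,90),a(66,455)),(ct,(-140,-113,90),a(408,500)),(ct,(-112,-80,90),a(362,451)),
(cs,(-112,-80,90),b(660,279)),(cs,(-140,113,90),b(447,508)),(cs,(-140,-113,90),b(745,270))]
p=fit(obs,[750,-50,0.1])
c,s=np.cos(p[2]),np.sin(p[2])
W=lambda x,y,z:np.array([p[0]+c*x-s*y,p[1]+s*x+c*y,z])
print('tab',W(-100,0,131),'hole',W(-112,-80,90),'hinge',W(100,0,108))
a=lambda x,y:T(x,y,6,140,210)
b=lambda x,y:T(x,y,4,170,310)
obs=[(ct,(23,-82.5,46),a(415,165)),(ct,(-23,-82.5,46),a(443,262)),(ct,(-23,82.5,46),a(92,348)),
(cs,(23,82.5,46),b(47,472)),(cs,(-23,82.5,46),b(148,503)),(cs,(-23,-82.5,46),b(312,185)),
(ct,(0,0,94),a(225,243)),(cs,(0,0,94),b(172,243))]
q=fit(obs,[700,350,0.2])
print(ray(ct,*a(225,243),94),ray(cs,*b(172,243),94))
# beaker etc
E
python3 fit1.py
```

```text
[ 6.17222913e+02 -1.00958658e+02 -1.57557394e-01] -9.02737373116306
[[-0.6, -1.9], [0.5, -0.8], [0.7, -1.0], [0.3, 1.0], [0.6, 1.5], [0.8, 0.8]]
tab [518.46156397 -85.26802546 131.        ] hole [ 494.05769595 -162.39422869   90.        ] hinge [ 715.98426186 -116.64929083  108.        ]
[506.80145787 366.29875557  19.08090108] 1093.2551010845214
[[1.1, -1.4], [0.2, -1.1], [-1.2, -0.5], [0.1, 0.2], [0.1, 0.3], [1.0, -0.0], [0.2, -0.8], [0.5, 2.5]]
[504.66180606 366.73326194  94.        ] [510.88804513 362.88179294  94.        ]
```

```bash
cat >> h.py <<'E'
def go(tgt,yawdir=None):
    """delta in tool axes to get TCP to tgt (mm); yawdir: desired world angle (deg) of tool y mod 180"""
    o=ctrl.get_obs(); R=Rn.from_rotvec(o['orientation']).as_matrix()
    d=R.T@(np.array(tgt)-o['ee_pos'])
    print('t',round(o['t'],2),'pos',o['ee_pos'].round(1),'w',round(o['width'],1),'F',np.round(o['ft_force'],1),'q',np.round(o['qpos'],2))
    ang=np.degrees(np.arctan2(R[1,1],R[0,1])); print('tool delta mm',d.round(1),'jaw ang',round(ang,2),'tilt x',R[:,0].round(3))
    if yawdir is not None:
        e=-(yawdir-ang); e=(e+90)%180-90; print('turn rad',round(np.radians(e),3))
E
python3 - <<'E'
from h import *
go([518,-85,260],81)
o=ctrl.get_obs(); R=Rn.from_rotvec(o['orientation']).as_matrix(); print(R.round(3))
c=ctrl.get_calibration('wrist'); print('cam in tool',R.T@(-c['R'].T@c['t']-o['ee_pos'])); print((c['R']@R).round(3))
E
```

```text
t 0.15 pos [ 189.2 -595.2  210.7] w 87.7 F [ 0.7  0.4 -0.1] q [-1.28  0.42  1.63 -0.    1.09 -0.02]
tool delta mm [ -48.9 -386.7 -467.9] jaw ang -72.36 tilt x [-0.     0.001 -1.   ]
turn rad 0.465
[[-0.     0.303 -0.953]
 [ 0.001 -0.953 -0.303]
 [-1.    -0.001 -0.   ]]
cam in tool [-1.74507666e+02  1.33900866e-01 -7.79726892e+01]
[[-0.001  1.    -0.   ]
 [-0.282 -0.     0.959]
 [ 0.959  0.001  0.282]]
```

Emit:
arm_command(deltas=[[-0.015,0,0,0.117],[-0.015,0,0,0.117],[-0.015,0,0,0.117],[-0.005,0,0,0.117],[0,0,0,0]])

```text
t: 0.65
ee_pos: [188.8, -593.7, 260.0]
orientation: [-2.123, 0.183, 2.128]
ft_force: [0.5, 0.6, -0.1]
width: 88.1
```

```bash
python3 -c "
from h import *
go([500,-85,270],81)"
```

```text
t 0.65 pos [ 188.8 -593.7  260. ] w 88.1 F [ 0.5  0.6 -0.1] q [-1.28  0.37  1.59 -0.    1.19  0.47]
tool delta mm [  -7.5 -555.7 -216.4] jaw ang -100.18 tilt x [-0.002  0.006 -1.   ]
turn rad -0.021
```

Emit:
arm_command(deltas=[[0,-0.04,-0.0155,0],[0,-0.04,-0.0155,0],[0,-0.04,-0.0155,0],[0,-0.04,-0.0155,0],[0,-0.04,-0.0155,0],[0,-0.04,-0.0155,0],[0,-0.04,-0.0155,0],[0,-0.04,-0.0155,0],[0,-0.04,-0.0155,0],[0,-0.04,-0.0155,0]])

```text
t: 1.65
ee_pos: [409.6, -213.4, 256.5]
orientation: [-2.133, 0.153, 2.145]
ft_force: [0.7, -1.1, -0.2]
width: 87.7
```

```bash
python3 -c "
from h import *
go([500,-85,270],81)"
```

```text
t 1.65 pos [ 409.6 -213.4  256.5] w 87.7 F [ 0.7 -1.1 -0.2] q [-0.51  0.13  1.93  0.01  1.1   1.21]
tool delta mm [ -12.8 -140.6  -70. ] jaw ang -98.65 tilt x [-0.005  0.009 -1.   ]
turn rad 0.006
```

Emit:
arm_command(deltas=[[-0.003,-0.036,-0.018,0],[-0.004,-0.036,-0.018,0],[-0.004,-0.036,-0.018,0],[-0.002,-0.033,-0.016,0],[0,0,0,0.0],[0,0,0,0.0]])

```text
t: 2.25
ee_pos: [502.0, -73.0, 267.8]
orientation: [-2.143, 0.122, 2.163]
ft_force: [0.1, -0.7, 0.5]
width: 87.8
```

```bash
python3 -c "
from h import *
go([518,-85,141],81)
c=ctrl.get_calibration('wrist'); im=ctrl.get_image('wrist')[:,:,::-1]; cv2.imwrite('pics/w1.png',im)
np.save('w1.npy',np.r_[c['R'].ravel(),c['t'],c['fx'],c['cx'],c['cy']])
for L in ([518.5,-85.3,131],[494,-162.4,90]): print(proj(c,L))
"
```

```text
t 2.25 pos [502.  -73.  267.8] w 87.8 F [ 0.1 -0.7  0.5] q [-0.17  0.19  1.82  0.01  1.14  1.52]
tool delta mm [126.5  11.2 -18.7] jaw ang -97.08 tilt x [-0.009  0.011 -1.   ]
turn rad 0.034
[[336.85500344 201.89207545]]
[[424.94311772 209.43929702]]
```

View pics/w1.png

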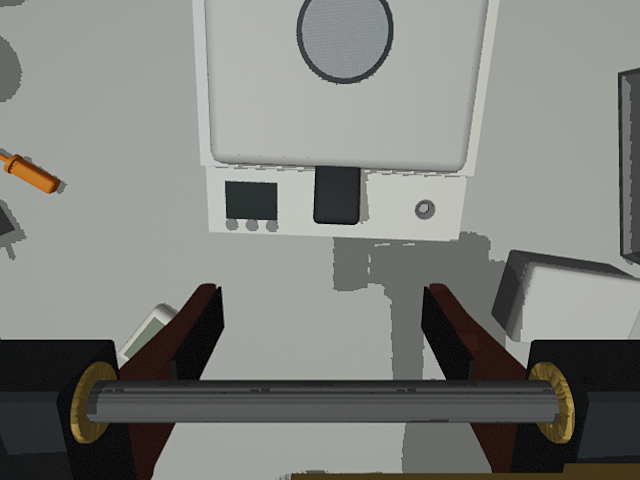

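Emit:
arm_command(deltas=[[0,0.006,-0.01,0.034],[0.02,0.006,-0.009,0],[0.03,0,0,0],[0.03,0,0,0],[0.02,0,0,0],[0,0,0,0],[0,0,0,0]], hand=0.065)

```text
t: 3.0
ee_pos: [519.2, -98.3, 165.0]
orientation: [-2.119, 0.179, 2.133]
ft_force: [-0.5, -0.2, -0.3]
width: 64.9
```

```bash
python3 -c "
from h import *
go([518.5,-85,137],81)
c=ctrl.get_calibration('wrist'); im=ctrl.get_image('wrist')[:,:,::-1]; cv2.imwrite('pics/w2.png',im)
print(proj(c,[[518.5,-85.3,131],[494,-162.4,90]]))
"
```

```text
t 3.0 pos [519.2 -98.3 165. ] w 64.9 F [-0.5 -0.2 -0.3] q [-0.21  0.35  1.87  0.01  0.93  1.53]
tool delta mm [ 28.1 -12.8   2.8] jaw ang -100.08 tilt x [-0.006  0.009 -1.   ]
turn rad -0.019
[[299.84642529 275.63128064]
 [425.74599562 268.05774418]]
```

View pics/w2.png

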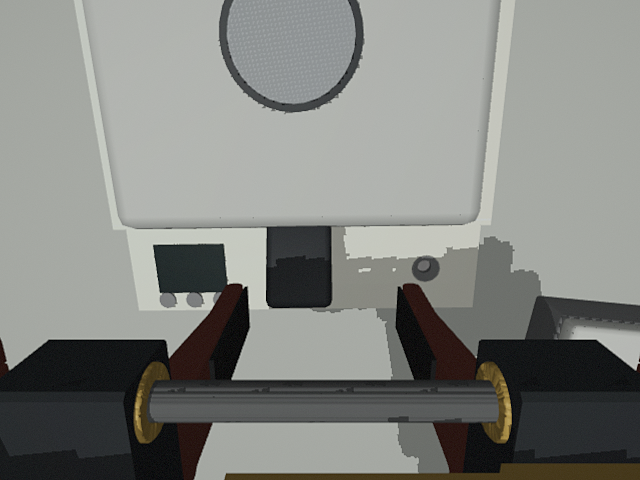

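Emit:
arm_command(deltas=[[0,-0.013,0.003,-0.015],[0.01,0,0,0],[0.01,0,0,0],[0.005,0,0,0],[0,0,0,0]])

```text
t: 3.55
ee_pos: [520.6, -84.1, 141.7]
orientation: [-2.135, 0.163, 2.134]
ft_force: [-0.5, 0.3, 0.5]
width: 64.9
```

```bash
python3 -c "
from h import *
go([518.5,-85,137],81)
"
```

```text
t 3.55 pos [520.6 -84.1 141.7] w 64.9 F [-0.5  0.3  0.5] q [-0.19  0.38  1.9   0.01  0.87  1.54]
tool delta mm [4.7 1.2 1.9] jaw ang -99.16 tilt x [ 0.001  0.007 -1.   ]
turn rad -0.003
```

Emit:
arm_command(deltas=[[0.004,0.001,0.002,0],[0,0,0,0],[0,0,0,0]])

```text
t: 3.85
ee_pos: [518.2, -84.8, 137.1]
orientation: [-2.135, 0.163, 2.135]
ft_force: [0.1, 0.0, 0.4]
width: 64.4
```

Emit:
arm_command(deltas=[[0,0,0,0],[0,0,0,0],[0,0,0,0],[0,0,0,0],[0,0,0,0]], hand=0.02)

```text
t: 4.35
ee_pos: [518.7, -85.1, 137.7]
orientation: [-2.136, 0.163, 2.134]
ft_force: [-0.5, -0.5, -0.6]
width: 28.4
```

```bash
python3 -c "
from h import *
go([518.5,-85,147],81)
"
```

```text
t 4.35 pos [518.7 -85.1 137.7] w 28.4 F [-0.5 -0.5 -0.6] q [-0.19  0.38  1.9   0.01  0.86  1.53]
tool delta mm [-9.3 -0.1  0.2] jaw ang -99.17 tilt x [ 0.002  0.007 -1.   ]
turn rad -0.003
```

```bash
python3 -c "
from h import *
c=ctrl.get_calibration('wrist'); im=ctrl.get_image('wrist')[:,:,::-1]; cv2.imwrite('pics/w3.png',im)
print(proj(c,[[518.5,-85.3,131],[494,-162.4,90]]))
s=ctrl.get_image('side')[:,:,::-1]; crop(s,230,130,160,130,5,'s3.png')
go([518.5,-85,147],81)
"
```

```text
[[322.89630685 290.98841592]
 [458.47258962 282.4044921 ]]
t 4.45 pos [518.6 -85.1 137.7] w 21.7 F [-0.  -1.1  0.1] q [-0.19  0.38  1.9   0.01  0.86  1.53]
tool delta mm [-9.3 -0.1  0.1] jaw ang -99.16 tilt x [ 0.001  0.007 -1.   ]
turn rad -0.003
```

View pics/w3.png

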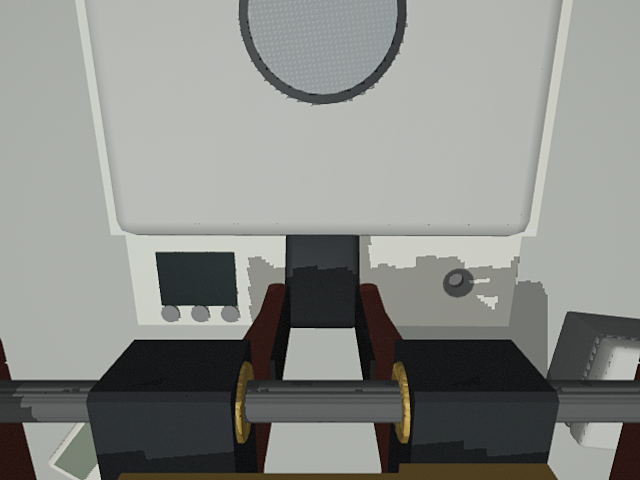

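View pics/s3.png

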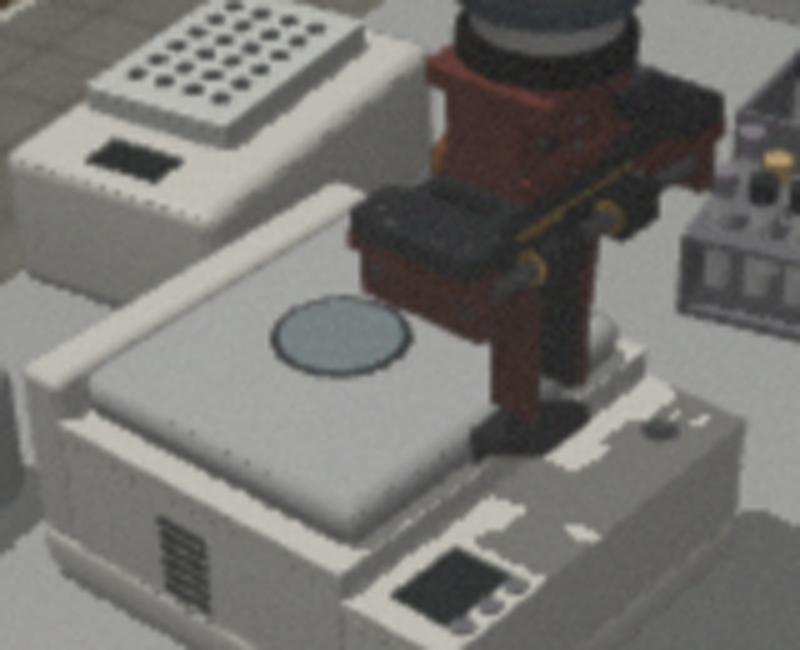

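```bash
python3 -c "
from h import *
c=ctrl.get_calibration('wrist'); cs=ctrl.get_calibration('side')
o=ctrl.get_obs(); R=Rn.from_rotvec(o['orientation']).as_matrix()
for w in (18,):
  for x in (25,6):
    for z in (-10,10):
     for y in (-w,w):
      P=o['ee_pos']+R@np.array([x,y,z]); u=proj(cs,P)[0]; print(x,y,z,proj(c,P)[0].round(),u.round(1),((u-[230,130])*5).round())
im=ctrl.get_image('wrist')[:,:,::-1]; cv2.imwrite('pics/w4.png',im)
go([518.5,-85,147],81)
"
```

```text
25 -18 -10 [288. 259.] [329.1 224.5] [495. 472.]
25 18 -10 [357. 259.] [338.8 217.3] [544. 437.]
25 -18 10 [289. 294.] [336.  227.9] [530. 489.]
25 18 10 [356. 294.] [345.7 220.6] [578. 453.]
6 -18 -10 [285. 272.] [329.1 217.7] [496. 439.]
6 18 -10 [360. 272.] [339.  210.6] [545. 403.]
6 -18 10 [286. 310.] [336.1 221.1] [531. 455.]
6 18 10 [359. 310.] [345.9 213.8] [580. 419.]
t 4.5 pos [518.6 -85.  137.7] w 20.1 F [0.2 0.6 0.3] q [-0.19  0.38  1.9   0.01  0.86  1.53]
tool delta mm [-9.3 -0.1  0.1] jaw ang -99.16 tilt x [ 0.001  0.007 -1.   ]
turn rad -0.003
```

View pics/w4.png

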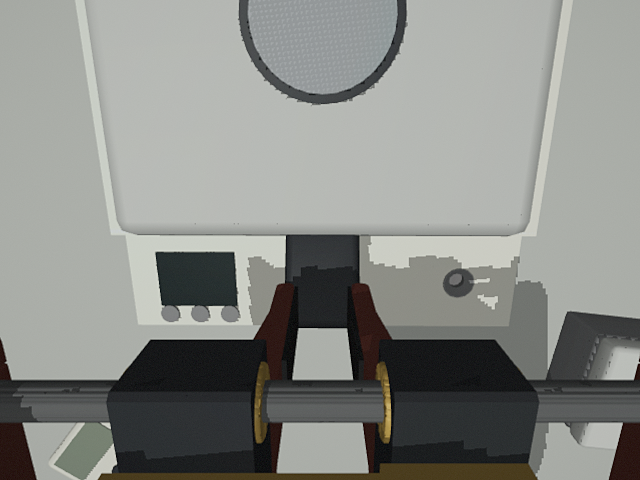

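```bash
python3 -c "
from h import *
im=cv2.imread('pics/w2.png'); a=cv2.convertScaleAbs(im[270:410,160:490],alpha=2,beta=20); cv2.imwrite('pics/w2c.png',cv2.resize(a,None,fx=2.4,fy=2.4))
"
```

```text
(no output)
```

View pics/w2c.png

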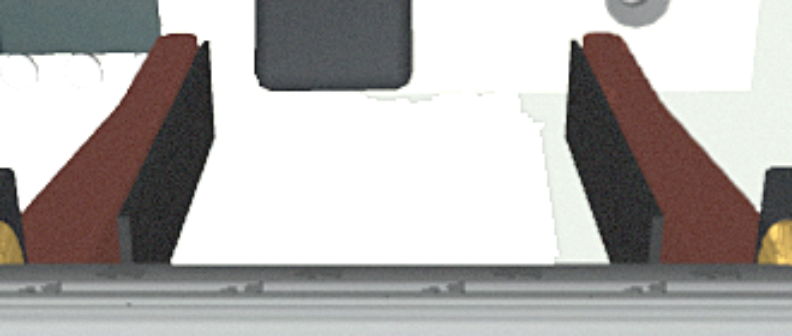

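The fingers closed above the tab without touching it. From the pad corners in w2 and the measured opening, the fingertips sit about 13 mm behind the reported TCP, not 25 mm ahead of it. The side view agrees, so I'll use a 38 mm tool offset. Next I'll reopen and go lower.

Emit:
arm_command(deltas=[[-0.004,0,0,0],[0,0,0,0],[0,0,0,0],[0,0,0,0],[0,0,0,0],[0,0,0,0]], hand=0.062)

```text
t: 5.1
ee_pos: [518.7, -85.1, 142.2]
orientation: [-2.136, 0.163, 2.134]
ft_force: [0.9, 0.1, -0.4]
width: 61.1
```

```bash
python3 -c "
from h import *
go([518.5,-85,99],81)
"
```

```text
t 5.1 pos [518.7 -85.1 142.2] w 61.1 F [ 0.9  0.1 -0.4] q [-0.19  0.37  1.9   0.01  0.87  1.53]
tool delta mm [43.2  0.3  0.2] jaw ang -99.16 tilt x [ 0.002  0.007 -1.   ]
turn rad -0.003
```

Emit:
arm_command(deltas=[[0.01,0,0,0],[0.01,0,0,0],[0.01,0,0,0],[0.008,0,0,0],[0,0,0,0]])

```text
t: 5.6
ee_pos: [518.0, -84.6, 99.9]
orientation: [-2.134, 0.163, 2.135]
ft_force: [-0.3, 0.8, -0.2]
width: 61.6
```

```bash
python3 -c "
from h import *
go([518.5,-85,99],81)
im=ctrl.get_image('wrist')[:,:,::-1]; cv2.imwrite('pics/w5.png',im)
s=ctrl.get_image('side')[:,:,::-1]; crop(s,260,150,130,100,6,'s5.png')
"
```

```text
t 5.6 pos [518.  -84.6  99.9] w 61.6 F [-0.3  0.8 -0.2] q [-0.19  0.44  1.92  0.01  0.78  1.53]
tool delta mm [ 0.9  0.3 -0.6] jaw ang -99.16 tilt x [-0.     0.007 -1.   ]
turn rad -0.003
```

View pics/w5.png

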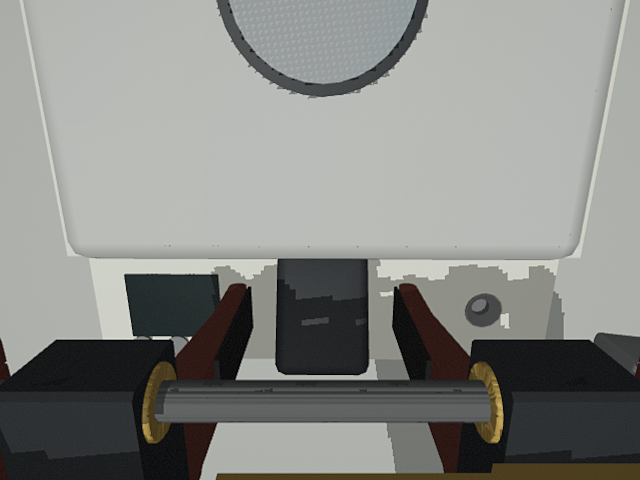

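View pics/s5.png

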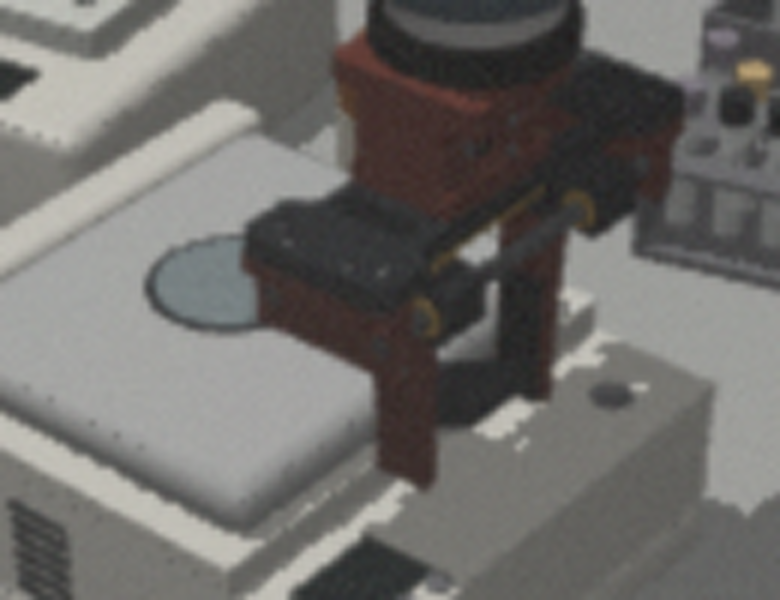

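Now the fingers straddle the tab, which spans columns 277–367 in the wrist view. I'll close on it.

Emit:
arm_command(deltas=[[0,0,0,0],[0,0,0,0],[0,0,0,0],[0,0,0,0],[0,0,0,0],[0,0,0,0]], hand=0.02)

```text
t: 6.3
ee_pos: [519.6, -84.8, 102.0]
orientation: [-2.138, 0.164, 2.131]
ft_force: [0.3, 1.2, -3.1]
width: 35.6
```

```bash
python3 -c "
from h import *
go([518.5,-85,99],81)
"
```

```text
t 6.3 pos [519.6 -84.8 102. ] w 35.6 F [ 0.3  1.2 -3.1] q [-0.19  0.44  1.92  0.01  0.78  1.53]
tool delta mm [3.  0.4 1.1] jaw ang -99.18 tilt x [ 0.004  0.007 -1.   ]
turn rad -0.003
```

Emit:
arm_command(deltas=[[-0.002,0,0,0],[-0.002,0,0,0]])

```text
t: 6.5
ee_pos: [520.1, -84.9, 106.0]
orientation: [-2.139, 0.164, 2.13]
ft_force: [2.8, 0.4, -4.8]
width: 35.8
```

Emit:
arm_command(deltas=[[-0.002,0,0,0],[-0.002,0,0,0]])

```text
t: 6.7
ee_pos: [520.2, -84.9, 107.7]
orientation: [-2.139, 0.164, 2.129]
ft_force: [12.9, -1.1, -36.7]
width: 35.9
```

Emit:
arm_command(deltas=[[-0.002,0,0,0],[0,0,0,0]])

```text
t: 6.9
ee_pos: [520.1, -84.9, 106.6]
orientation: [-2.138, 0.164, 2.13]
ft_force: [2.3, 0.2, -2.1]
width: 35.7
```

The lid is caught: it rose about 5 mm, then stopped dead at 37 N. I'll lower it, let go and fetch the pin.

Emit:
arm_command(deltas=[[0.003,0,0,0],[0.003,0,0,0],[0,0,0,0]])

```text
t: 7.2
ee_pos: [519.6, -84.8, 102.4]
orientation: [-2.137, 0.164, 2.131]
ft_force: [-0.0, 1.4, -1.8]
width: 36.0
```

Emit:
arm_command(deltas=[[0,0,0,0],[0,0,0,0],[0,0,0,0],[0,0,0,0],[0,0,0,0]], hand=0.065)

```text
t: 7.7
ee_pos: [519.9, -85.0, 103.4]
orientation: [-2.139, 0.164, 2.13]
ft_force: [-0.8, 0.2, 0.8]
width: 64.7
```

Emit:
arm_command(deltas=[[-0.02,0,0,0],[-0.04,0,0,0],[-0.05,0,0,0],[-0.05,0,0,0],[0,0,0,0]])

```text
t: 8.2
ee_pos: [518.0, -85.9, 267.0]
orientation: [-2.132, 0.163, 2.136]
ft_force: [-0.3, 0.1, -0.2]
width: 65.0
```

```bash
python3 -c "
from h import *
go([445,350,250],109)
"
```

```text
t 8.2 pos [518.  -85.9 267. ] w 65.0 F [-0.3  0.1 -0.2] q [-0.19  0.21  1.79  0.01  1.14  1.54]
tool delta mm [  20.5 -418.5  141.6] jaw ang -99.19 tilt x [-0.001  0.008 -1.   ]
turn rad -0.492
```

Emit:
arm_command(deltas=[[0,-0.0445,0.0083,0],[0,-0.0445,0.0083,0],[0,-0.0445,0.0083,0],[0,-0.0445,0.0083,0],[0,-0.0445,0.0083,0],[0,-0.0445,0.0083,0],[0,-0.0445,0.0083,0],[0,-0.0445,0.0083,0],[0,-0.0445,0.0083,0],[0,-0.0445,0.0083,0]], hand=0.045)

```text
t: 9.2
ee_pos: [507.9, 377.1, 266.2]
orientation: [-2.131, 0.178, 2.13]
ft_force: [1.1, -0.1, 0.3]
width: 45.1
```

Emit:
arm_command(deltas=[[0,0,0,-0.15],[0,0,0,-0.15],[0,0,0,-0.15],[0,0,0,-0.15],[0,0,0,-0.15],[0,0,0,-0.15],[0,0,0,-0.15],[0,0,0,-0.15],[0,0,0,-0.15],[0,0,0,-0.15]])

```text
t: 10.2
ee_pos: [502.8, 383.2, 254.2]
orientation: [1.374, 1.093, -1.389]
ft_force: [-0.5, 0.4, -0.4]
width: 45.4
```

```bash
python3 -c "
from h import *
go([507,366,260],19)
"
```

```text
t 10.2 pos [502.8 383.2 254.2] w 45.4 F [-0.5  0.4 -0.4] q [0.63 0.39 1.57 0.   1.19 0.86]
tool delta mm [-5.8  8.  15.8] jaw ang -13.5 tilt x [-0.01  -0.002 -1.   ]
turn rad -0.567
```

Emit:
arm_command(deltas=[[0,0.008,0.016,-0.14],[0,0,0,-0.14],[0,0,0,-0.14],[0,0,0,-0.14],[0,0,0,0]])

```text
t: 10.7
ee_pos: [505.3, 364.0, 248.9]
orientation: [0.937, 1.364, -0.96]
ft_force: [0.3, -0.2, 0.1]
width: 44.8
```

```bash
python3 -c "
from h import *
go([507,366,260],19)
c=ctrl.get_calibration('wrist'); im=ctrl.get_image('wrist')[:,:,::-1]; cv2.imwrite('pics/w6.png',im)
np.savez('w6.npz',**c)
print(proj(c,[[506.8,366.3,94],[506.8,366.3,50],[506.8,366.3,46]]))
"
```

```text
t 10.7 pos [505.3 364.  248.9] w 44.8 F [ 0.3 -0.2  0.1] q [0.6  0.39 1.59 0.   1.18 0.25]
tool delta mm [-11.2   2.1  -1.3] jaw ang 20.08 tilt x [-0.015 -0.006 -1.   ]
turn rad 0.019
[[327.08833264 217.15315363]
 [327.27266543 206.67718108]
 [327.28741053 205.83918968]]
```

View pics/w6.png

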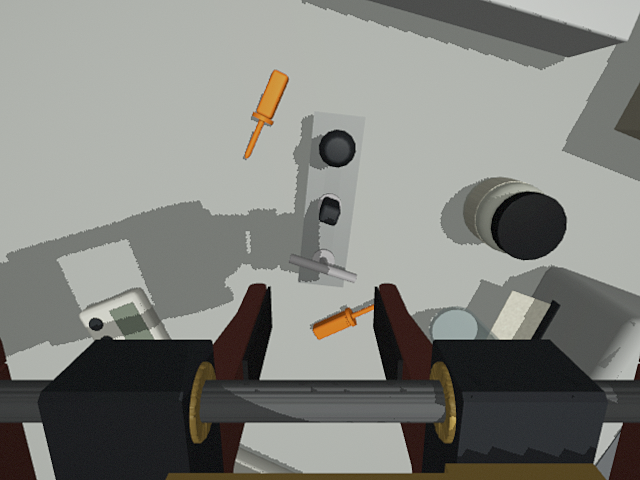

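```bash
python3 -c "
from h import *
im=cv2.imread('pics/w6.png'); a=cv2.convertScaleAbs(im[170:295,270:390],alpha=1.8,beta=20); cv2.imwrite('pics/w6c.png',cv2.resize(a,None,fx=5,fy=5,interpolation=cv2.INTER_CUBIC))
"
```

```text
(no output)
```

View pics/w6c.png

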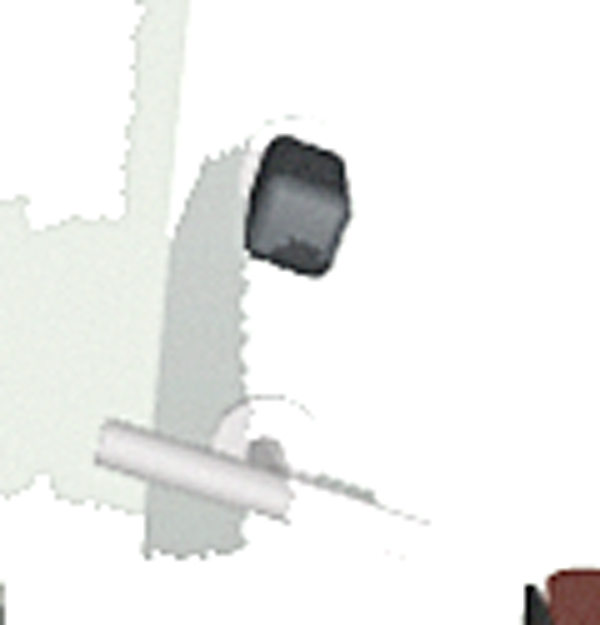

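```bash
python3 -c "
from h import *
c=dict(np.load('w6.npz'))
P=np.array([ray(c,x/5+270-.4,y/5+170-.4,94) for x,y in [(268,180),(350,205),(322,275),(247,248)]])
print(P.round(1),P.mean(0)); 
for i in range(4):
  d=P[(i+1)%4]-P[i]; print(np.hypot(*d[:2]),np.degrees(np.arctan2(d[1],d[0])))
"
```

```text
[[500.4 374.4  94. ]
 [514.6 375.2  94. ]
 [514.5 362.3  94. ]
 [501.  362.3  94. ]] [507.63302638 368.5399555   94.        ]
14.307959581142887 3.0458011450294404
12.876854243184564 -90.69564083316806
13.449345979016801 179.99136882355452
12.132823623737606 93.222668270718
```

Emit:
arm_command(deltas=[[0.02,0,0,0.11],[0.03,0,0,0.1],[0.03,0,0,0.1],[0.03,0,0,0],[0.01,0,0,0],[0,0,0,0]], hand=0.045)

```text
t: 11.35
ee_pos: [504.1, 364.0, 124.8]
orientation: [1.199, 1.216, -1.22]
ft_force: [0.8, -0.1, 0.0]
width: 45.0
```

```bash
python3 -c "
from h import *
go([507.5,367.5,41],2)
c=ctrl.get_calibration('wrist'); im=ctrl.get_image('wrist')[:,:,::-1]; cv2.imwrite('pics/w7.png',im)
np.savez('w7.npz',**c)
print(proj(c,[[507.5,367.5,94]]))
a=cv2.convertScaleAbs(im[170:340,230:430],alpha=1.6,beta=20); cv2.imwrite('pics/w7c.png',cv2.resize(a,None,fx=4,fy=4,interpolation=cv2.INTER_CUBIC))
"
```

```text
t 11.35 pos [504.1 364.  124.8] w 45.0 F [ 0.8 -0.1  0. ] q [0.6  0.53 1.68 0.   0.94 0.6 ]
tool delta mm [83.7  4.5 -3.9] jaw ang 0.06 tilt x [-0.013 -0.005 -1.   ]
turn rad -0.034
[[328.10015554 265.52387727]]
```

View pics/w7c.png

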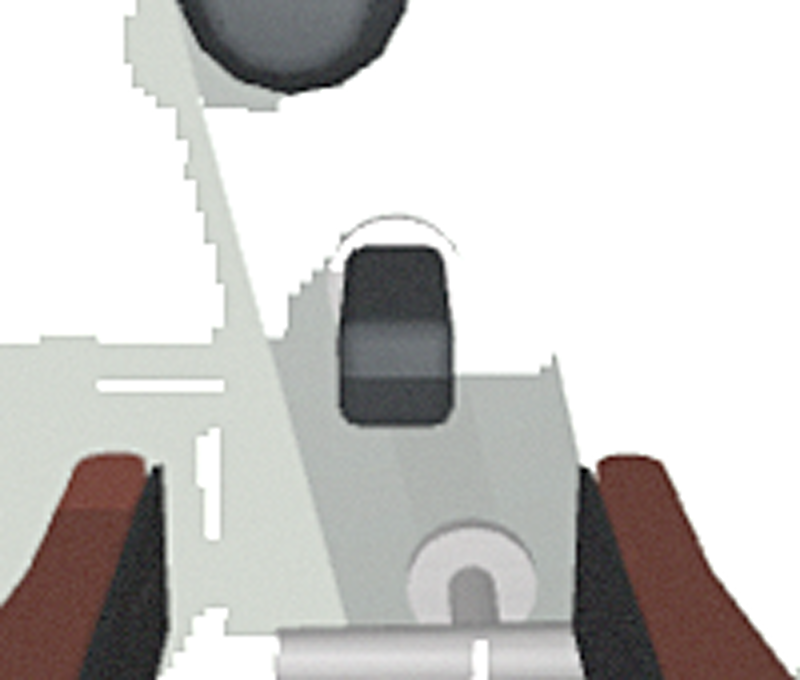

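```bash
python3 -c "
from h import *
go([507.9,368.5,42],0)
"
```

```text
t 11.4 pos [504.3 364.2 125.5] w 44.6 F [-1.   0.  -0.2] q [0.6  0.53 1.68 0.   0.94 0.6 ]
tool delta mm [83.4  4.7 -4.7] jaw ang 0.08 tilt x [-0.013 -0.004 -1.   ]
turn rad 0.001
```

Emit:
arm_command(deltas=[[0,0.005,-0.005,0],[0.02,0,0,0],[0.02,0,0,0],[0.01,0,0,0],[0,0,0,0]])

```text
t: 11.9
ee_pos: [515.6, 374.2, 82.5]
orientation: [1.213, 1.212, -1.208]
ft_force: [-0.3, -0.2, 0.5]
width: 45.2
```

```bash
python3 -c "
from h import *
go([507.9,368.5,42],0)
"
```

```text
t 11.9 pos [515.6 374.2  82.5] w 45.2 F [-0.3 -0.2  0.5] q [0.61 0.6  1.68 0.   0.86 0.61]
tool delta mm [40.4 -7.7  5.9] jaw ang -0.06 tilt x [-0.     0.004 -1.   ]
turn rad -0.001
```

Emit:
arm_command(deltas=[[0,-0.004,0.003,0],[0,-0.003,0.002,0],[0,0,0,0],[0,0,0,0]])

```text
t: 12.3
ee_pos: [509.9, 370.2, 86.2]
orientation: [1.217, 1.211, -1.204]
ft_force: [-0.1, -0.4, -0.3]
width: 44.9
```

```bash
python3 -c "
from h import *
go([507.9,368.5,42],0)
"
```

```text
t 12.3 pos [509.9 370.2  86.2] w 44.9 F [-0.1 -0.4 -0.3] q [0.61 0.58 1.7  0.01 0.85 0.61]
tool delta mm [44.2 -2.2  2.1] jaw ang -0.08 tilt x [ 0.004  0.007 -1.   ]
turn rad -0.001
```

Emit:
arm_command(deltas=[[0,-0.002,0.0015,0],[0.01,0,0,0],[0.012,0,0,0],[0.01,0,0,0],[0,0,0,0],[0,0,0,0]])

```text
t: 12.9
ee_pos: [507.7, 368.7, 51.0]
orientation: [1.217, 1.211, -1.204]
ft_force: [0.7, 0.3, 0.5]
width: 45.0
```

```bash
python3 -c "
from h import *
go([507.9,368.5,42],0)
"
```

```text
t 12.9 pos [507.7 368.7  51. ] w 45.0 F [0.7 0.3 0.5] q [0.61 0.63 1.71 0.01 0.79 0.6 ]
tool delta mm [9.  0.2 0.2] jaw ang -0.09 tilt x [ 0.003  0.007 -1.   ]
turn rad -0.002
```

Emit:
arm_command(deltas=[[0.007,0,0,0],[0,0,0,0],[0,0,0,0]])

```text
t: 13.2
ee_pos: [507.8, 368.8, 43.2]
orientation: [1.217, 1.211, -1.205]
ft_force: [0.6, -1.0, 0.3]
width: 45.1
```

Emit:
arm_command(deltas=[[0,0,0,0],[0,0,0,0],[0,0,0,0],[0,0,0,0],[0,0,0,0],[0,0,0,0]], hand=0.005)

```text
t: 13.8
ee_pos: [507.9, 369.1, 44.1]
orientation: [1.218, 1.211, -1.204]
ft_force: [0.3, -0.4, -0.3]
width: 15.6
```

```bash
python3 -c "
from h import *
go([507.9,368.5,142],0)
im=ctrl.get_image('wrist')[:,:,::-1]; cv2.imwrite('pics/w8.png',im)
"
```

```text
t 13.8 pos [507.9 369.1  44.1] w 15.6 F [ 0.3 -0.4 -0.3] q [0.61 0.64 1.71 0.01 0.78 0.6 ]
tool delta mm [-97.9   0.4  -0.1] jaw ang -0.09 tilt x [ 0.004  0.008 -1.   ]
turn rad -0.002
```

View pics/w8.png

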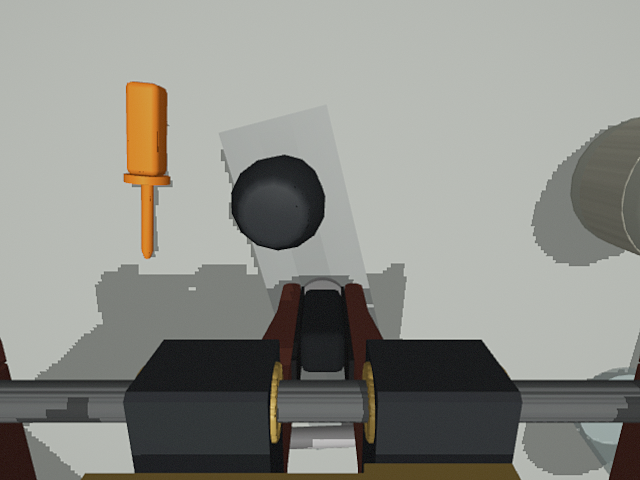

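Emit:
arm_command(deltas=[[-0.008,0,0,0],[-0.012,0,0,0],[-0.015,0,0,0],[-0.02,0,0,0],[-0.025,0,0,0],[-0.03,0,0,0],[-0.03,0,0,0],[-0.02,0,0,0],[0,0,0,0]])

```text
t: 14.75
ee_pos: [508.4, 368.1, 220.3]
orientation: [1.223, 1.209, -1.197]
ft_force: [0.1, -0.9, -0.3]
width: 15.9
```

```bash
python3 -c "
from h import *
go([494,-162,205],81)
s=ctrl.get_image('side')[:,:,::-1]; crop(s,150,230,160,180,4,'s9.png')
"
```

```text
t 14.75 pos [508.4 368.1 220.3] w 15.9 F [ 0.1 -0.9 -0.3] q [0.61 0.41 1.63 0.   1.09 0.61]
tool delta mm [  9.3 -13.8 530.2] jaw ang -0.08 tilt x [ 0.01   0.011 -1.   ]
turn rad -1.415
```

View pics/s9.png

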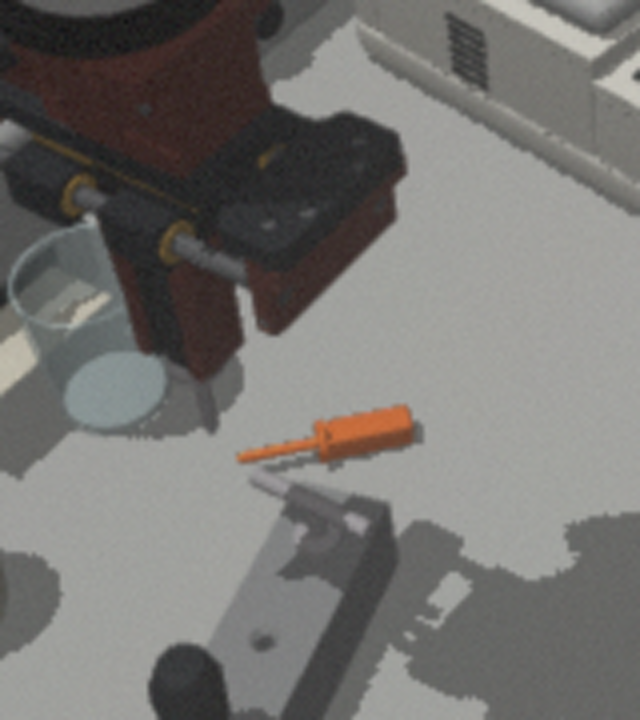

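Emit:
arm_command(deltas=[[0,-0.0012,0.03,0.04],[0,-0.0012,0.045,0.04],[0,-0.0012,0.045,0.04],[0,-0.0012,0.045,0.037],[0,-0.0012,0.045,0],[0,-0.0012,0.045,0],[0,-0.0012,0.045,0],[0,-0.0012,0.045,0],[0,-0.0012,0.04,0],[0,0,0,0]])

```text
t: 15.8
ee_pos: [440.2, -25.9, 205.7]
orientation: [1.33, 1.138, -1.327]
ft_force: [-0.7, 0.8, -0.1]
width: 15.4
```

```bash
python3 -c "
from h import *
go([494,-162,205],-9)
"
```

```text
t 15.8 pos [440.2 -25.9 205.7] w 15.4 F [-0.7  0.8 -0.1] q [-0.09  0.16  2.02  0.01  0.96  0.06]
tool delta mm [ -0.6  74.8 125.7] jaw ang -9.19 tilt x [-0.004  0.008 -1.   ]
turn rad -0.003
```

Emit:
arm_command(deltas=[[0,0.015,0.025,0],[0,0.02,0.03,0],[0,0.02,0.03,0],[0,0.015,0.025,0],[0,0.003,0.006,0],[0,0,0,0],[0,0,0,0]])

```text
t: 16.5
ee_pos: [491.0, -152.6, 198.5]
orientation: [1.329, 1.148, -1.334]
ft_force: [-0.7, 0.5, -0.8]
width: 16.0
```

```bash
python3 -c "
from h import *
go([494,-162,165],-9)
c=ctrl.get_calibration('wrist'); im=ctrl.get_image('wrist')[:,:,::-1]; cv2.imwrite('pics/w10.png',im)
o=ctrl.get_obs(); R=Rn.from_rotvec(o['orientation']).as_matrix()
print(proj(c,[[494,-162.4,90],o['ee_pos']+R@[38.1,0,0]]))
"
```

```text
t 16.5 pos [ 491.  -152.6  198.5] w 16.0 F [-0.7  0.5 -0.8] q [-0.33  0.29  1.87  0.01  1.   -0.17]
tool delta mm [33.3  5.   9.1] jaw ang -9.28 tilt x [-0.014  0.012 -1.   ]
turn rad -0.005
[[329.72033224 247.75212788]
 [320.75928841 267.07243197]]
```

View pics/w10.png

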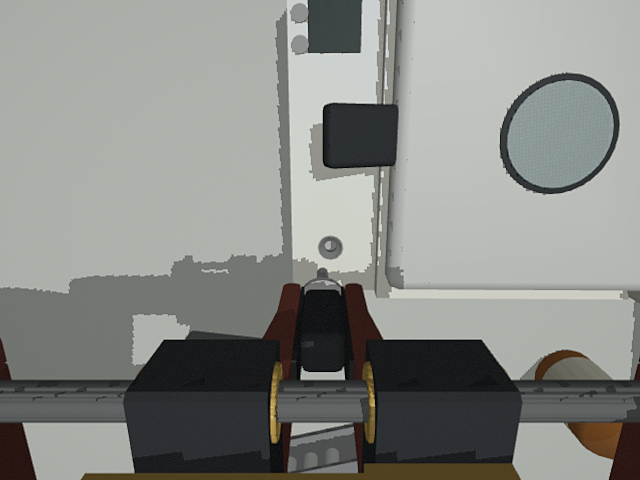

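```bash
python3 -c "
from h import *
im=cv2.imread('pics/w10.png'); crop(im,295,225,70,70,8,'w10c.png')
"
```

```text
(no output)
```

View pics/w10c.png

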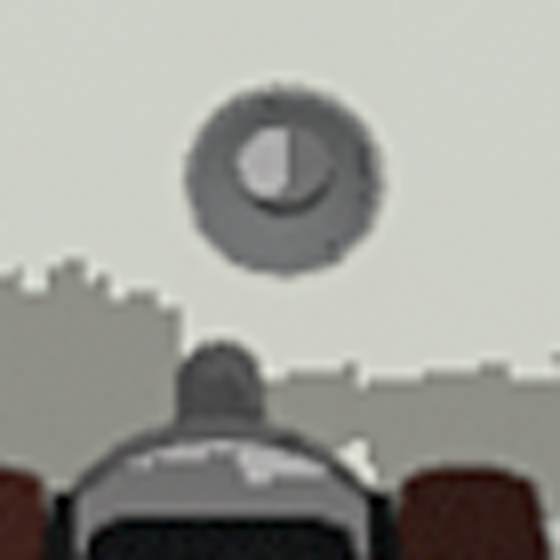

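Emit:
arm_command(deltas=[[0,0.003,0.005,0],[0,0.002,0.0035,0],[0.01,0,0,0],[0.01,0,0,0],[0,0,0,0],[0,0,0,0]])

```text
t: 17.15
ee_pos: [493.3, -158.7, 176.4]
orientation: [1.326, 1.151, -1.331]
ft_force: [0.5, 0.1, -0.1]
width: 16.1
```

```bash
cat > look.py <<'E'
from h import *
import sys
go([494,-162.4,90],-9)
c=ctrl.get_calibration('wrist'); im=ctrl.get_image('wrist')[:,:,::-1]
o=ctrl.get_obs(); R=Rn.from_rotvec(o['orientation']).as_matrix()
tip=o['ee_pos']+R@[38.1,0.7,1.3]
print('tip',tip,'in tool rel hole',R.T@(tip-[494,-162.4,90]),proj(c,[[494,-162.4,90],tip]))
crop(im,285,215,90,80,8,sys.argv[1])
E
python3 look.py w11.png
```

```text
t 17.15 pos [ 493.3 -158.7  176.4] w 16.1 F [ 0.5  0.1 -0.1] q [-0.34  0.32  1.88  0.01  0.96 -0.19]
tool delta mm [86.3  2.7  4.5] jaw ang -9.04 tilt x [-0.015  0.013 -1.   ]
turn rad -0.001
tip [ 493.05707103 -159.55110189  138.20801529] in tool rel hole [-48.14622939  -2.21633854  -3.16962345] [[325.28369691 249.22573791]
 [322.07209812 269.55414383]]
```

View pics/w11.png

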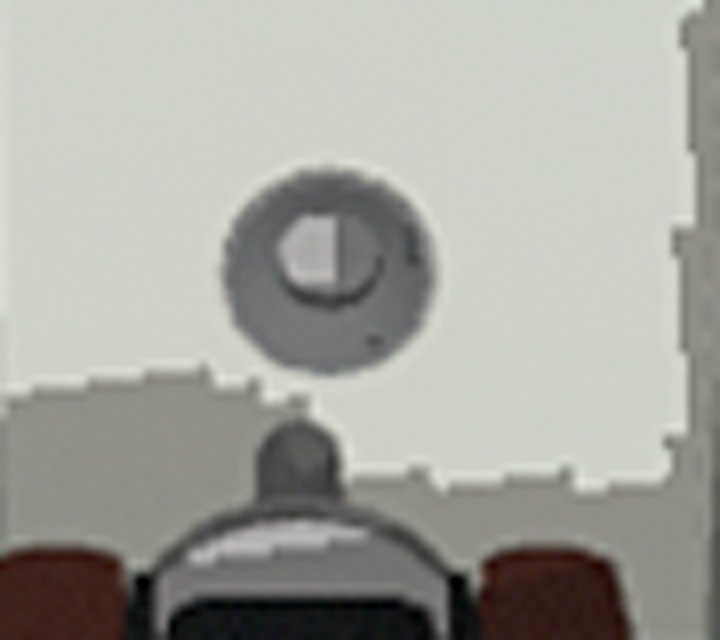

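Emit:
arm_command(deltas=[[0,0.0024,0.0032,0],[0.01,0,0,0],[0.01,0,0,0],[0.006,0,0,0],[0,0,0,0],[0,0,0,0]])

```text
t: 17.8
ee_pos: [494.7, -162.3, 147.8]
orientation: [1.326, 1.151, -1.332]
ft_force: [1.3, 0.6, -0.6]
width: 15.9
```

```bash
python3 look.py w12.png
```

```text
t 17.8 pos [ 494.7 -162.3  147.8] w 15.9 F [ 1.3  0.6 -0.6] q [-0.34  0.37  1.89  0.01  0.9  -0.19]
tool delta mm [57.8  0.3  0.9] jaw ang -9.06 tilt x [-0.016  0.013 -1.   ]
turn rad -0.001
tip [ 494.57773995 -163.13914551  109.68938264] in tool rel hole [-19.70403077   0.3414745    0.43182706] [[321.65876103 257.65164615]
 [322.2485932  269.60570058]]
```

View pics/w12.png

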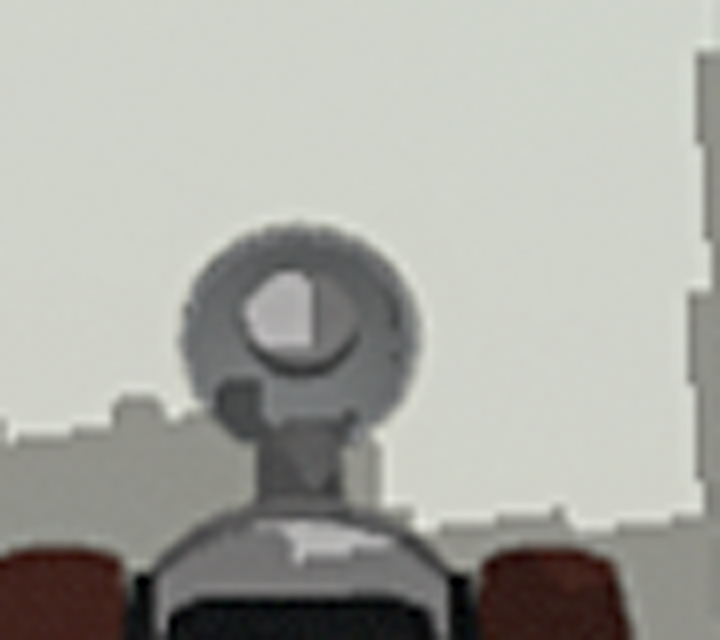

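Emit:
arm_command(deltas=[[0.006,0,-0.0005,0],[0.006,0,0,0],[0.006,0,0,0],[0.005,0,0,0],[0,0,0,0]])

```text
t: 18.35
ee_pos: [494.7, -161.4, 123.3]
orientation: [1.326, 1.151, -1.331]
ft_force: [0.0, 0.2, 0.0]
width: 16.0
```

```bash
python3 look.py w13.png
```

```text
t 18.35 pos [ 494.7 -161.4  123.3] w 16.0 F [0.  0.2 0. ] q [-0.34  0.41  1.91  0.01  0.84 -0.19]
tool delta mm [33.3 -0.   1.5] jaw ang -9.05 tilt x [-0.015  0.013 -1.   ]
turn rad -0.001
tip [ 494.82387465 -162.36218511   85.4385678 ] in tool rel hole [ 4.54923694  0.88139936 -0.12017294] [[321.04318382 272.88393025]
 [322.63065529 269.79516893]]
```

View pics/w13.png

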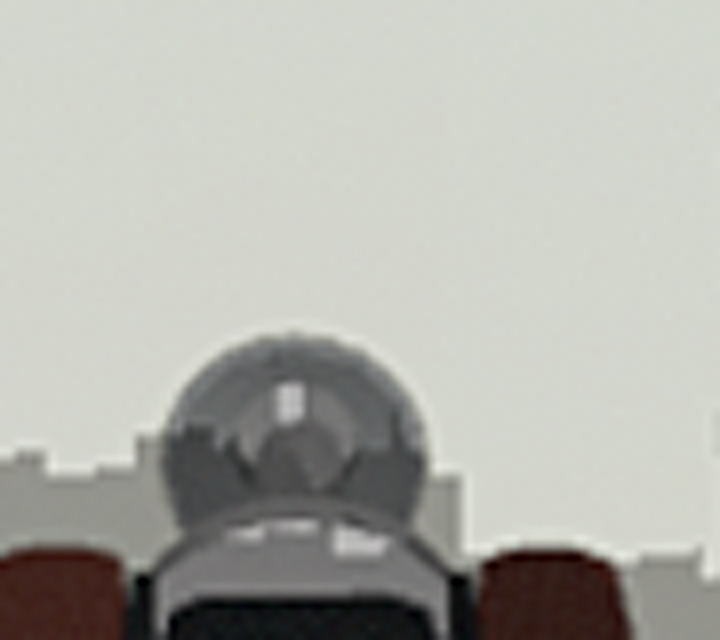

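Emit:
arm_command(deltas=[[0.004,-0.0006,0.0002,0],[0.005,0,0,0],[0.005,0,0,0]])

```text
t: 18.7
ee_pos: [494.8, -161.7, 109.5]
orientation: [1.327, 1.148, -1.33]
ft_force: [-0.2, 0.8, -0.9]
width: 15.7
```

Emit:
arm_command(deltas=[[0.004,0,0,0],[0.004,0,0,0]])

```text
t: 18.9
ee_pos: [494.7, -162.0, 100.8]
orientation: [1.326, 1.148, -1.33]
ft_force: [-1.0, -2.7, 3.6]
width: 16.3
```

```bash
python3 look.py w14.png
```

```text
t 18.9 pos [ 494.7 -162.   100.8] w 16.3 F [-1.  -2.7  3.6] q [-0.34  0.44  1.92  0.01  0.79 -0.19]
tool delta mm [10.8 -0.5  0.6] jaw ang -9.03 tilt x [-0.012  0.011 -1.   ]
turn rad -0.001
tip [ 494.55744273 -162.84145741   62.19615198] in tool rel hole [27.78759656  1.0190092   0.60884265] [[320.04844747 287.44138152]
 [322.058477   269.13628607]]
```

Emit:
arm_command(deltas=[[0.004,0,0,0],[0.004,0,0,0]])

```text
t: 19.15
ee_pos: [494.7, -162.6, 92.4]
orientation: [1.325, 1.147, -1.33]
ft_force: [-2.2, -2.1, 3.2]
width: 16.1
```

Emit:
arm_command(deltas=[[0.003,0,0,0],[0.003,0,0,0]])

```text
t: 19.35
ee_pos: [494.7, -162.7, 87.6]
orientation: [1.325, 1.147, -1.33]
ft_force: [-12.9, 2.7, 51.5]
width: 16.0
```

Emit:
arm_command(deltas=[[0.002,0,0,0]])

```text
t: 19.45
ee_pos: [494.7, -162.7, 87.6]
orientation: [1.325, 1.147, -1.33]
ft_force: [-10.2, 0.3, 34.8]
width: 15.6
```

Emit:
arm_command(deltas=[[0,0,0,0],[0,0,0,0]])

```text
t: 19.65
ee_pos: [494.8, -162.2, 88.3]
orientation: [1.327, 1.147, -1.33]
ft_force: [0.4, 0.1, -0.5]
width: 15.7
```

Emit:
arm_command(deltas=[[0,0,0,0],[0,0,0,0],[0,0,0,0],[0,0,0,0]], hand=0.027)

```text
t: 20.05
ee_pos: [494.4, -161.2, 86.9]
orientation: [1.327, 1.149, -1.33]
ft_force: [-0.1, -0.2, 0.5]
width: 27.1
```

```bash
python3 -c "
from h import *
go([518.5,-85,200],81)
cv2.imwrite('pics/w15.png',ctrl.get_image('wrist')[:,:,::-1])
"
```

```text
t 20.05 pos [ 494.4 -161.2   86.9] w 27.1 F [-0.1 -0.2  0.5] q [-0.34  0.46  1.93  0.01  0.76 -0.19]
tool delta mm [-112.4   10.1  -80.2] jaw ang -9.08 tilt x [-0.013  0.013 -1.   ]
turn rad 1.569
```

View pics/w15.png

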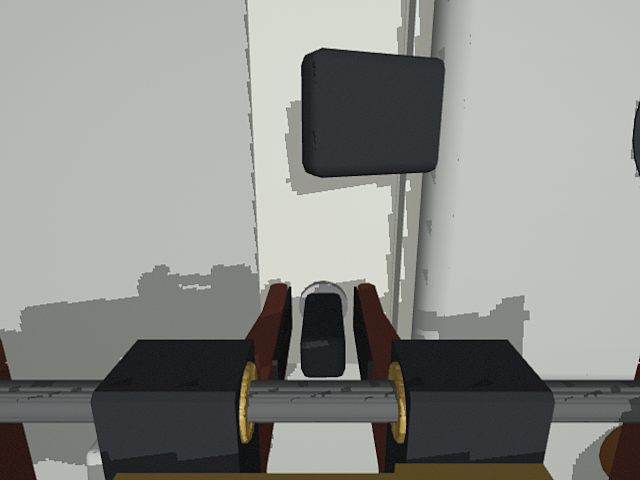

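Emit:
arm_command(deltas=[[-0.01,0,0,0],[-0.02,0,0,0],[-0.03,0,0,0],[-0.04,0,0,0],[-0.03,0,0,0],[0,0,0,0]])

```text
t: 20.7
ee_pos: [495.6, -162.7, 223.5]
orientation: [1.327, 1.151, -1.332]
ft_force: [0.2, 0.3, -1.4]
width: 27.1
```

Emit:
arm_command(deltas=[[0,0,0,0.15],[0,0,0,0.15],[0,0,0,0.15],[0,0,0,0.15],[0,0,0,0.15],[0,0,0,0.15],[0,0,0,0.15],[0,0,0,0.15],[0,0,0,0.15],[0,0,0,0.15]], hand=0.058)

```text
t: 21.7
ee_pos: [491.5, -161.3, 220.4]
orientation: [-2.144, 0.086, 2.189]
ft_force: [0.5, 0.2, -0.7]
width: 58.1
```

```bash
python3 -c "
from h import *
go([518.5,-85,200],81)
cv2.imwrite('pics/w16.png',ctrl.get_image('wrist')[:,:,::-1])
s=ctrl.get_image('side')[:,:,::-1]; crop(s,260,150,130,100,6,'s16.png')
"
```

```text
t 21.7 pos [ 491.5 -161.3  220.4] w 58.1 F [ 0.5  0.2 -0.7] q [-0.34  0.27  1.84  0.01  1.06  1.32]
tool delta mm [ 21.  -78.2 -20.2] jaw ang -95.39 tilt x [-0.02   0.015 -1.   ]
turn rad 0.063
```

View pics/w16.png

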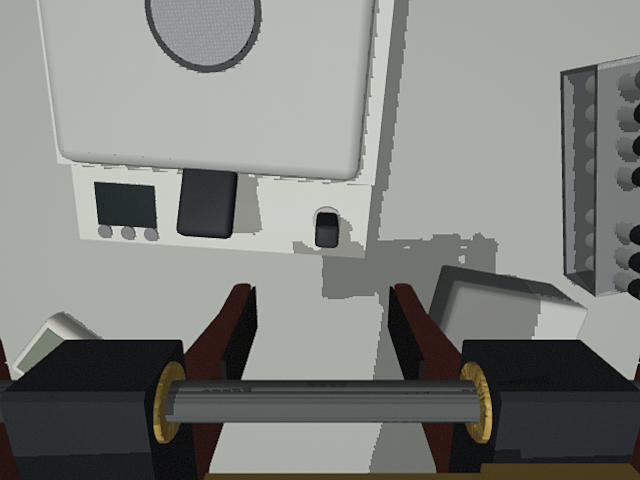

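View pics/s16.png

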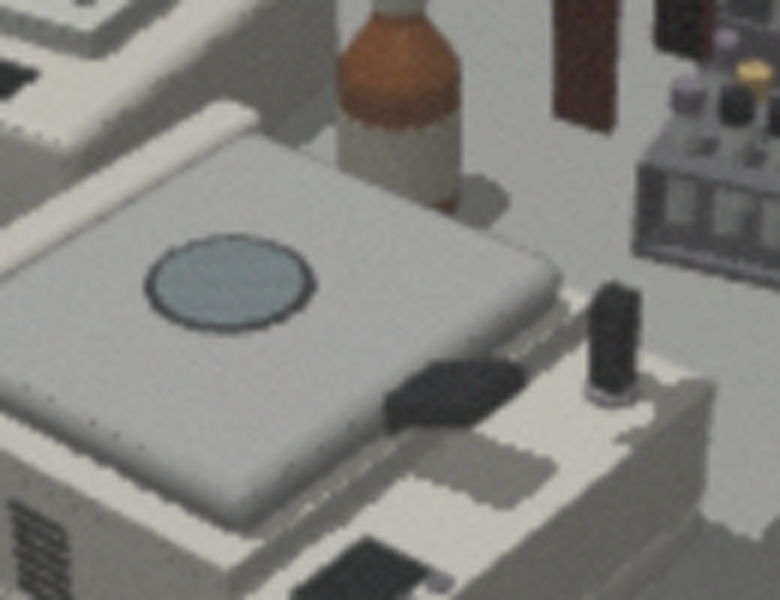

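Emit:
arm_command(deltas=[[0,-0.018,-0.005,0.032],[0,-0.02,-0.005,0.031],[0,-0.02,-0.005,0],[0,-0.01,-0.002,0],[0,0,0,0],[0,0,0,0]])

```text
t: 22.4
ee_pos: [515.5, -94.1, 219.0]
orientation: [-2.119, 0.128, 2.172]
ft_force: [-0.6, -0.0, -0.5]
width: 58.0
```

```bash
python3 -c "
from h import *
go([518.5,-85,170],81)
"
```

```text
t 22.4 pos [515.5 -94.1 219. ] w 58.0 F [-0.6 -0.  -0.5] q [-0.21  0.28  1.83  0.01  1.06  1.49]
tool delta mm [49.  -8.8 -3. ] jaw ang -97.64 tilt x [-0.024  0.016 -1.   ]
turn rad 0.024
```

Emit:
arm_command(deltas=[[0,-0.005,-0.002,0.022],[0,-0.004,-0.001,0],[0.015,0,0,0],[0.015,0,0,0],[0.01,0,0,0],[0,0,0,0],[0,0,0,0]])

```text
t: 23.1
ee_pos: [519.4, -86.6, 178.5]
orientation: [-2.108, 0.155, 2.157]
ft_force: [0.2, -0.3, 1.2]
width: 58.4
```

```bash
python3 -c "
from h import *
go([518.5,-85,99],81)
"
```

```text
t 23.1 pos [519.4 -86.6 178.5] w 58.4 F [ 0.2 -0.3  1.2] q [-0.19  0.33  1.86  0.01  0.97  1.53]
tool delta mm [79.5 -0.5 -0.8] jaw ang -99.07 tilt x [-0.022  0.015 -1.   ]
turn rad -0.001
```

Emit:
arm_command(deltas=[[0.015,0,0,0],[0.015,0,0,0],[0.015,0,0,0],[0.012,0,0,0],[0.008,0,0,0],[0,0,0,0],[0,0,0,0]])

```text
t: 23.8
ee_pos: [521.8, -86.7, 115.3]
orientation: [-2.116, 0.156, 2.149]
ft_force: [-0.9, 0.7, -0.4]
width: 57.8
```

```bash
python3 -c "
from h import *
go([518.5,-85,99],81)
"
```

```text
t 23.8 pos [521.8 -86.7 115.3] w 57.8 F [-0.9  0.7 -0.4] q [-0.19  0.43  1.9   0.01  0.83  1.53]
tool delta mm [16.3 -1.   3.2] jaw ang -99.1 tilt x [-0.014  0.014 -1.   ]
turn rad -0.002
```

Emit:
arm_command(deltas=[[0.005,-0.001,0.003,0],[0.005,0,0.002,0],[0.003,0,0,0],[0,0,0,0],[0,0,0,0]])

```text
t: 24.3
ee_pos: [517.2, -84.7, 102.7]
orientation: [-2.119, 0.156, 2.147]
ft_force: [-1.0, 0.2, 0.0]
width: 57.8
```

Emit:
arm_command(deltas=[[0,0,0,0],[0,0,0,0],[0,0,0,0],[0,0,0,0],[0,0,0,0],[0,0,0,0]], hand=0.02)

```text
t: 24.9
ee_pos: [517.6, -84.4, 103.0]
orientation: [-2.119, 0.156, 2.146]
ft_force: [-0.5, 1.3, -0.7]
width: 35.5
```

```bash
python3 -c "
from h import *
go([516,-85,100],81)
"
```

```text
t 24.9 pos [517.6 -84.4 103. ] w 35.5 F [-0.5  1.3 -0.7] q [-0.19  0.44  1.91  0.02  0.8   1.53]
tool delta mm [3.  0.9 1.5] jaw ang -99.12 tilt x [-0.011  0.014 -1.   ]
turn rad -0.002
```

Emit:
arm_command(deltas=[[-0.005,0,-0.0008,0],[-0.006,0,-0.001,0],[-0.006,0,-0.001,0]])

```text
t: 25.2
ee_pos: [520.3, -84.8, 119.9]
orientation: [-2.117, 0.156, 2.147]
ft_force: [2.9, 1.7, -4.2]
width: 35.7
```

```bash
cat > arc.py <<'E'
from h import *
import sys
o=ctrl.get_obs(); R=Rn.from_rotvec(o['orientation']).as_matrix()
G=o['ee_pos']+R@[-32,0,0]
H=np.array([716,-116.6,108.]); b=np.array([np.cos(.1576),-np.sin(.1576),0]); l=np.array([np.sin(.1576),np.cos(.1576),0])
v=G-H; d=-v@b; h=v[2]; print('t',o['t'],'G',G.round(1),'r',np.hypot(d,h).round(1),'phi',np.degrees(np.arctan2(h,d)).round(1),'lat',(v@l).round(1),'F',o['ft_force'].round(1),'w',o['width'].round(1),'tilt',R[:,0].round(3),'q',o['qpos'].round(2))
phi=np.arctan2(h,d); r=202
for k in range(1,11):
    p=phi+np.radians(3)*k; T=H+(-b)*r*np.cos(p)+[0,0,r*np.sin(p)]-l*0; 
    if k in(1,5,10): print(np.degrees(p).round(1),'tool delta',(R.T@(T-G)).round(1))
E
python3 arc.py
```

```text
Traceback (most recent call last):
  File "arc.py", line 6, in <module>
    v=G-H; d=-v@b; h=v[2]; print('t',o['t'],'G',G.round(1),'r',np.hypot(d,h).round(1),'phi',np.degrees(np.arctan2(h,d)).round(1),'lat',(v@l).round(1),'F',o['ft_force'].round(1),'w',o['width'].round(1),'tilt',R[:,0].round(3),'q',o['qpos'].round(2))
                                                                                                                                                                                     ^^^^^^^^^^^^^^^^
AttributeError: 'float' object has no attribute 'round'
```

Lifted 17 mm at low force, so the lid is free.

```bash
sed -i "s/o\['width'\].round(1)/o['width']/" arc.py; python3 arc.py
```

```text
t 25.2 G [520.7 -85.3 151.9] r 202.6 phi 12.5 lat 0.3 F [ 2.9  1.7 -4.2] w 35.73801304836901 tilt [-0.013  0.014 -1.   ] q [-0.19  0.42  1.9   0.02  0.84  1.53]
15.5 tool delta [-10.2   0.1  -3. ]
27.5 tool delta [-49.7  -0.4 -17.9]
42.5 tool delta [-93.3  -1.  -47.5]
```

Emit:
arm_command(deltas=[[-0.0103,0,-0.0025,0],[-0.0101,0,-0.003,0],[-0.01,0,-0.0035,0],[-0.0098,0,-0.004,0],[-0.0095,0,-0.0045,0]])

```text
t: 25.7
ee_pos: [539.2, -87.9, 173.8]
orientation: [-2.116, 0.156, 2.147]
ft_force: [4.0, 3.0, -5.9]
width: 35.8
```

```bash
python3 arc.py
```

```text
t 25.7 G [539.6 -88.4 205.8] r 203.6 phi 28.7 lat 0.2 F [ 4.   3.  -5.9] w 35.7974349686736 tilt [-0.013  0.015 -1.   ] q [-0.19  0.36  1.82  0.02  0.97  1.53]
31.7 tool delta [-8.5  0.1 -6.6]
43.7 tool delta [-42.3  -0.4 -31.9]
58.7 tool delta [-75.9  -1.  -72.5]
```

Emit:
arm_command(deltas=[[-0.0088,0,-0.006,0],[-0.0085,0,-0.006,0],[-0.008,0,-0.0065,0],[-0.0078,0,-0.007,0],[-0.0072,0,-0.0075,0]])

```text
t: 26.2
ee_pos: [570.6, -93.0, 216.7]
orientation: [-2.105, 0.154, 2.156]
ft_force: [-3.5, 5.0, -0.6]
width: 35.9
```

```bash
python3 arc.py
```

```text
t 26.2 G [571.4 -93.6 248.7] r 203.1 phi 43.9 lat 0.0 F [-3.5  5.  -0.6] w 35.89503727630793 tilt [-0.023  0.018 -1.   ] q [-0.19  0.36  1.71  0.01  1.09  1.53]
46.9 tool delta [-6.9 -0.1 -8.1]
58.9 tool delta [-33.2  -0.5 -41.1]
73.9 tool delta [-55.6  -0.9 -88.9]
```

Emit:
arm_command(deltas=[[-0.007,0,-0.008,0],[-0.0068,0,-0.0082,0],[-0.0063,0,-0.0086,0],[-0.0058,0,-0.009,0],[-0.0052,0,-0.0092,0]])

```text
t: 26.7
ee_pos: [612.5, -99.8, 250.0]
orientation: [-2.093, 0.152, 2.167]
ft_force: [-3.2, 4.1, 0.5]
width: 36.0
```

```bash
python3 arc.py
```

```text
t 26.7 G [ 613.6 -100.4  282. ] r 202.5 phi 59.2 lat -0.1 F [-3.2  4.1  0.5] w 36.02097757779233 tilt [-0.033  0.019 -0.999] q [-0.19  0.39  1.58  0.01  1.2   1.54]
62.2 tool delta [-5.  -0.2 -9.3]
74.2 tool delta [-22.1  -0.5 -48. ]
89.2 tool delta [-31.6  -0.7 -99.8]
```

Emit:
arm_command(deltas=[[-0.005,0,-0.0094,0],[-0.0045,0,-0.0097,0],[-0.004,0,-0.0099,0],[-0.001,0,-0.003,0],[0,0,0,0]])

```text
t: 27.2
ee_pos: [646.9, -105.4, 266.8]
orientation: [-2.093, 0.151, 2.171]
ft_force: [-1.7, 3.5, -1.9]
width: 35.5
```

```bash
python3 arc.py
python3 - <<'E'
from h import *
s=ctrl.get_image('side')[:,:,::-1]; crop(s,220,80,190,150,4,'s20.png')
cv2.imwrite('pics/w20.png',ctrl.get_image('wrist')[:,:,::-1])
E
python3 arc.py
```

```text
t 27.2 G [ 648.1 -106.   298.8] r 202.8 phi 70.2 lat -0.2 F [-1.7  3.5 -1.9] w 35.54601699840851 tilt [-0.035  0.018 -0.999] q [-0.19  0.43  1.48  0.01  1.27  1.54]
73.2 tool delta [ -3.   -0.2 -10.2]
85.2 tool delta [-12.4  -0.3 -51.4]
100.2 tool delta [ -11.9   -0.3 -104.1]
t 27.3 G [ 647.6 -105.9  298.6] r 202.8 phi 70.0 lat -0.2 F [-1.5  2.9  0. ] w 36.12088173481774 tilt [-0.035  0.019 -0.999] q [-0.19  0.43  1.48  0.01  1.27  1.54]
73.0 tool delta [ -3.   -0.2 -10.2]
85.0 tool delta [-12.6  -0.3 -51.3]
100.0 tool delta [ -12.3   -0.3 -104. ]
```

View pics/s20.png

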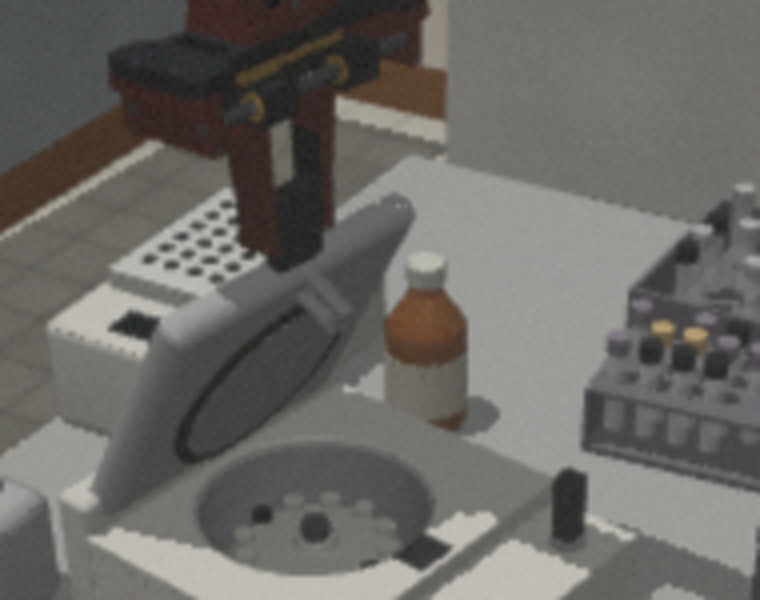

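View pics/w20.png

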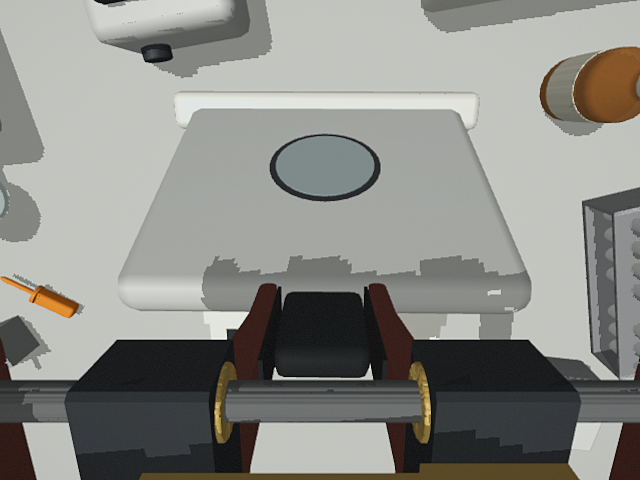

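Emit:
arm_command(deltas=[[-0.001,0,-0.0035,0],[-0.001,0,-0.0035,0],[0,0,0,0],[0,0,0,0]])

```text
t: 27.7
ee_pos: [652.3, -106.3, 268.7]
orientation: [-2.091, 0.151, 2.173]
ft_force: [-1.5, 4.1, -0.9]
width: 35.7
```

```bash
python3 - <<'E'
from h import *
for k in range(4): ctrl.get_image('top')
s=ctrl.get_image('side')[:,:,::-1]; crop(s,220,80,190,150,4,'s21.png'); 
t=ctrl.get_image('top')[:,:,::-1]; cv2.imwrite('pics/t21.png',t)
E
python3 arc.py
```

```text
t 28.0 G [ 653.5 -106.8  300.7] r 202.8 phi 71.8 lat -0.2 F [-1.   4.6 -0.3] w 35.880225303904226 tilt [-0.037  0.019 -0.999] q [-0.19  0.44  1.46  0.01  1.28  1.54]
74.8 tool delta [ -2.7  -0.2 -10.3]
86.8 tool delta [-11.1  -0.3 -51.7]
101.8 tool delta [  -9.2   -0.2 -104.4]
```

View pics/s21.png

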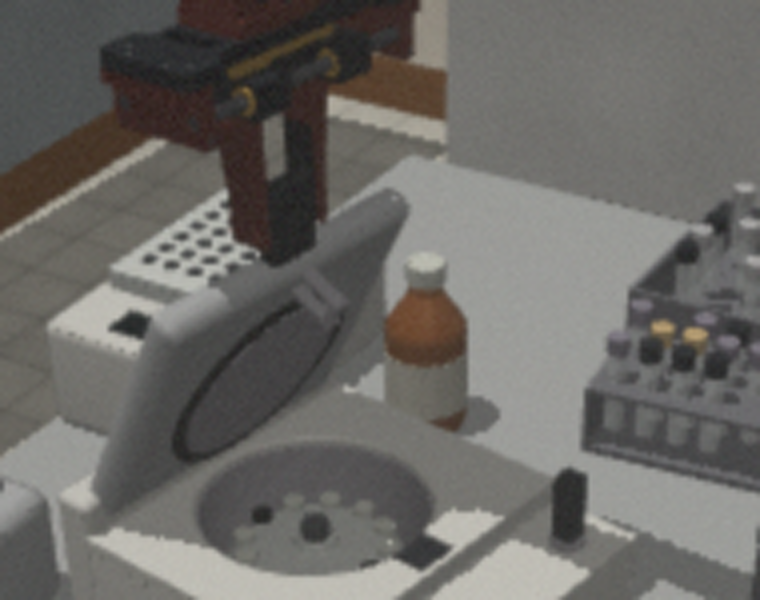

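View pics/t21.png

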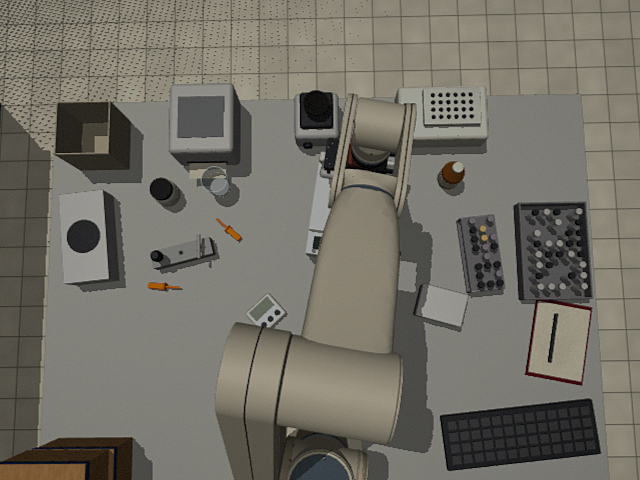

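Run:
```python
from h import *
print(ctrl.close_job())
```

```text
the job is handed in; nothing more can be done
None
```

I tugged the lid first and it was caught. I used the release pin to free it, then raised the lid by its tab to about 64° and handed the job in with the gripper still holding it up.

- **Tug:** the lid rose about 5 mm, then stopped dead at about 37 N, with the pin still in its block.
- **Pin:** I took the square-grip pin from the middle hole of the tool block and pushed it into the release hole. It met about 4 N of resistance, then seated hard, with a peak of about 50 N on the wrist. After I let go, the pictures showed it upright with its collar on the deck.
- **Lid:** it came up freely. My last checks put it at about 64° (worked out from the gripper position, not read directly) with 35.9 mm between the fingers on the tab. It moved less than 1 mm over the final 0.3 s.
- **Time:** 28 s at hand-in, out of 64 s allowed.

**Checks that disagreed:**
- **Fingertips:** they sit about 13 mm behind the reported tool point, not 25 mm ahead of it as stated. My first grasp therefore closed on air above the tab, touching nothing. I corrected by 38 mm, and the later grasps and the pin seating fitted that.
- **Orange look-alikes:** both lie slightly differently in the last top picture than in the first. I never aimed at them, and by my clearances the gripper did not touch them, so they may have settled on their own.
- **Bystanders:** those I could see in the last top picture look unmoved by eye. I did not measure each one.

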